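# Pack silver boxes into a vacuum tub and pump it down

### The arm

A 6-joint arm with a two-finger parallel gripper is mounted at the origin on the work surface. World frame = base frame: x ahead of the robot, y to its left, z up, the work surface at z = 0. Lengths are in m, angles in rad, forces in N, time in s.
With the tool pointing down it reaches from about 0.35 to 0.85 m from the base axis. Payload 8.1 kg.
Tool frame: the origin (TCP) lies midway between the tips of the shut fingers; the grasp point (between the pads) lies 19 mm behind it; z points along the fingers, y is the direction in which the jaws open and shut (so a half turn about z gives the same grasp; the last joint's range is limited). The gripper opens to 93 mm and grips with 3 to 60 N. Pads are 15 mm wide; open, the fingers measure 128 mm over their backs; the gripper's body (75 mm by 188 mm) begins 65 mm behind the grasp point.
Start: joints at [-1.389, 0.13, 1.488, -0, 1.523, -0.085], TCP at [0.158, -0.579, 0.219] pointing down, gripper open.
Joint ranges: [-2.96, 2.96], [-0.89, 2.26], [0.02, 2.5], [-1.34, 4.48], [0, 2.73], [-2.66, 2.66]. Speed limits (rad/s): [2.39, 2.39, 2.79, 3.14, 3.14, 3.14].

### API

Orientations are given as a rotation vector (axis times angle).
In Python, from plant import robot, optics, ticket gives the robot as it stands.
- The arm moves only by the tool send_rows, never from a script. Its argument "targets" is a list of rows, each a list of 3 entries, a list of its own where there are three numbers: the opening, from -1 (shut) to 1 (fully open), then the shift along the tool's x, y, z in mm, then the turn about the tool's z in rad. A call has 1 to 12 rows; each row shifts and turns the commanded pose from where the row before left it, along the tool's axes as they then stand; what a row does not reach is not made up. A row lasts 1/10 s, in which the tool goes at most 50 mm and 8.59 degrees, less where a joint would pass 70% of its speed; a pose out of reach is approached as far as the arm can. A call with a gripper value outside its range is refused whole. The fingers move at their own pace and stop on an object; "newtons" is the grip in N (left out, the last holds). Time passes only in rows, so rows that do not move let the fingers close. It gives the time, the measured TCP pose, the force and the opening at its end, in the units of the state.
- robot.read_state(): the state, without advancing time (a new reading comes with each control period).
- optics.read_camera(name): name is "scene" or "top"; returns a dict with "color" (400x640x3 uint8, red, green, blue), "K" (3x3 intrinsics, pixels), "k1" (the pictures are not rectified: a ray, as slopes to the right and down, at radius r is drawn at 1 + k1 r^2 times it, then the intrinsics apply), "position" and "orientation" of the camera in the world. Camera axes: x right, y up, looking along -z (the intrinsics and any distortion apply to the point x, -y, -z); pixel columns grow to the right and rows downward; lengths in m; the calibration is good to about 2 mm. A picture is of the moment at which its call begins. There is no depth.
- ticket.close_job(): hands the job in, once; it reports no verdict.
Trained networks look in the newest picture that a camera, given by its name, has taken for a name from the list of things; names that differ only in an ending like _2 or _b are one class to them, and where a whole thing is asked for, a point or a joint stands for the part that bears it (a point fixed in the world has none). Each returns a list of dicts, best first, with "confidence" (0 to 1); they miss things now and then, are a little off and sometimes report something else, mostly with a low value. They report only what shows in the picture. A call takes as long as a camera call. They do not tell look-alikes from the thing itself.
- optics.cut_out(camera, name): "region" (400x640 bool, what is visible of it) and "point" ([column, row] in pixels, amid what is visible of it).
The state is a dict: "t": time; "q": joint angles; "dq": joint speeds; "joint_torque": joint torques, N m; "tool_pos": TCP position; "orientation": TCP orientation; "force": force on the tool from outside, world axes, zero at the start; "wrist_torque": the same for the moment, N m; "opening": finger opening in m.
Only numpy, scipy, OpenCV 4.12 (cv2) and the standard library are available. Lean on these libraries where they do the work, as an engineer would, in place of code of your own. Each camera call takes 0.05 s, during which the arm holds its last target.

### The job

Put the round silver boxes away against tarnish: stand every one of them upright inside the steel tub of the vacuum station, gripping each gently because the sheet is thin (no more than about 40 N). Then lay the flat aluminium lid on the tub and press it down past the sprung rollers until it is fully home and level on the rim, and only after that work the pump lever through full strokes, down to its stop and all the way back up, until the white gauge rod has been drawn fully down by the pumping alone - do not push the rod. Leave the other things on the bench where they are.

Things in the scene. Friction and masses are not known exactly. Their poses are not given: they have to be found in the camera images.
- station: fixed vacuum station: grey base plate (340 x 280 x 6 mm, y -95 to 185) with an open rectangular steel tub and, on its +y side, a green hand pump. Origin: under the tub's centre, at bench height; x along the tub's length, y across it, z up. Tub: outside 262 (x) x 122 (y) mm, walls 5 mm, inside 252 x 112 mm; inner floor 10 mm, rim 60 mm above the bench
- tub_rim (a point): centre of the tub's mouth, at rim height, axes as the station's. Four sprung black rubber rollers (balls 24 mm in diameter, centres 14 mm above the rim) stand at x = +-80, y = +-75 mm and yield outwards; their posts reach 90 mm out in y. At each end a fixed stop, 50 mm wide, with its inner face at x = +-142 mm and its top 8 mm above the rim, keeps the lid from sliding
- lid: flat aluminium lid, 270 (x) x 130 (y) x 10 mm, 0.3 kg. Origin: centre of its underside. Goes on either way round, long side along the tub's, within about 6 mm and 3 degrees. It first rests loose on the rollers, underside about 20 mm above the rim, or tipped down to one side. Seated: underside on the rim (z = 0 of tub_rim), level, and the rollers hold it there
- lid_handle (a point): middle of the top of the lid's black bar handle, 40 mm above the underside; the bar is 90 mm long (along the lid's x), 16 mm wide and 30 mm tall. Pressing down here with 8 to 20 N makes the rollers give way, usually one side first, and snap over the lid's top edge
- box1: round silver box, a closed drum 56 mm in diameter and 39 mm tall with a slightly domed top (straight sides up to 29 mm), about 0.16 kg; origin at the centre of its underside, z up; all four boxes look the same. It may be absent (None from the start)
- box2: round silver box, a closed drum 56 mm in diameter and 39 mm tall with a slightly domed top (straight sides up to 29 mm), about 0.16 kg; origin at the centre of its underside, z up; all four boxes look the same. It may be absent (None from the start)
- box3: round silver box, a closed drum 56 mm in diameter and 39 mm tall with a slightly domed top (straight sides up to 29 mm), about 0.16 kg; origin at the centre of its underside, z up; all four boxes look the same. It may be absent (None from the start)
- box4: round silver box, a closed drum 56 mm in diameter and 39 mm tall with a slightly domed top (straight sides up to 29 mm), about 0.16 kg; origin at the centre of its underside, z up; all four boxes look the same. It may be absent (None from the start)
- lever (a joint): angle of the pump lever, rad: 0 at rest (arm raised 26 degrees), 0.9 at its lower stop. Sprung: pressing at the grip takes about 6 N at the top and 13 N at the bottom, and it comes back up by itself when let go
- lever_grip (a point): point on top of the black rubber grip of the lever (grip 24 mm thick, 110 mm long, along the arm), 170 mm from the pivot along the arm and 30 mm from the grip's free end. The arm points to -x of the station and swings in the station's x-z plane
- lever_pivot (a point): hinge of the lever, on the pump top, 150 mm above the bench; its axis is the station's y. The green pump body spans x 12 to 125 mm, y 112 to 168 mm of the station and is 130 mm tall, with the steel gauge tube behind (x 105 mm, to 180 mm)
- gauge: white gauge rod with a flat cap (30 x 12 mm) in the steel tube at the back of the pump; origin: centre of the cap's underside, 264 mm above the bench when fully up, 180 mm when fully down (cap on the tube). A ratchet draws it down 12 mm on each full stroke of the lever (less or nothing on a short one) and it stays; it starts up to 22 mm down: five to seven strokes; more do no harm
- punch: steel doming punch, a plain upright cylinder 26 mm in diameter and 45 mm tall standing among the silver boxes; bystander, origin at its underside centre
- bench_block: round flat steel bench block, 130 mm in diameter, 40 mm tall; bystander, origin at its underside centre
- dish: small open brass bowl, 70 mm across, 26 mm tall; bystander
There are look-alikes about, which are no part of the job. What is shaped like the box3 but green or red is not meant.

How it is judged:
By the outcome, as a careful person would: the job done as asked, in the order asked, and still so for the second after the job is handed in, with the robot touching nothing.
Of box1, box2, box3, box4 only 2 to 4 are there at a start; the rules pass over those that are not, and their reading is None.
At some moment in a run one of box1, box2, box3, box4, lid may be knocked a few centimetres aside while the robot is not near it.
It also fails if it takes over 210 s, if anything falls off the work surface, if the arm or the gripper's body presses on something with over 40 N, if the wrist force passes 120 N, or if a joint passes its speed limit or range.

## Working session

There is one attempt and no reset: what is moved stays moved. The work goes in short steps, Python scripts to look and compute and a tool call to move; the robot and the scene stay as the last step left them, time stands still between calls to the robot, and variables do not carry over. Pictures are saved under pics/ and viewed, and the job is handed in when it is done.

Besides the shell and the picture viewer there is one more tool, called after "Request:" in YAML: its name, and indented under it one key for each argument. send_rows: Moves the arm, as the interface text tells. Its arguments: {"type":"object","properties":{"targets":{"type":"array","items":{"type":"array"}},"newtons":{"type":"number"}},"required":["targets"]}

```bash
ls; mkdir -p pics; python3 - <<'E'
from plant import robot, optics, ticket
import cv2
s=robot.read_state(); print({k:s[k] for k in('t','tool_pos','orientation','force','opening')})
for n in('scene','top'):
    c=optics.read_camera(n); print(n,c['K'],c['k1'],c['position'],c['orientation'])
    cv2.imwrite(f'pics/{n}0.png',c['color'][:,:,::-1])
E
```

```text
pics
{'t': 0.0, 'tool_pos': array([ 0.15807889, -0.57819574,  0.21757816]), 'orientation': array([-3.11185699e+00, -4.17574566e-01,  2.01075315e-04]), 'force': array([-0.57332568, -0.08720074, -0.32907943]), 'opening': 0.09282354687903392}
scene [[451.34550942   0.         325.44357007]
 [  0.         451.34550942 202.44359248]
 [  0.           0.           1.        ]] -0.034188682537554194 [0.92908304 0.54119269 1.00396019] [0.23308841 0.87929268 2.46178012]
top [[370.12227525   0.         318.40937516]
 [  0.         370.12227525 199.38012027]
 [  0.           0.           1.        ]] 0.005445944851770725 [ 0.51571545 -0.04858706  1.07481658] [ 0.05558342 -0.05891235 -1.55944731]
```

View pics/scene0.png

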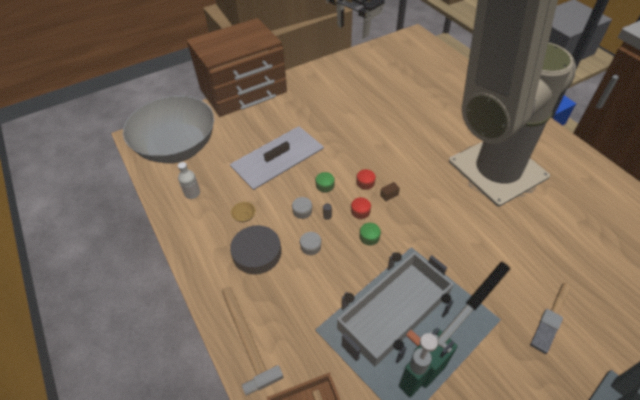

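View pics/top0.png

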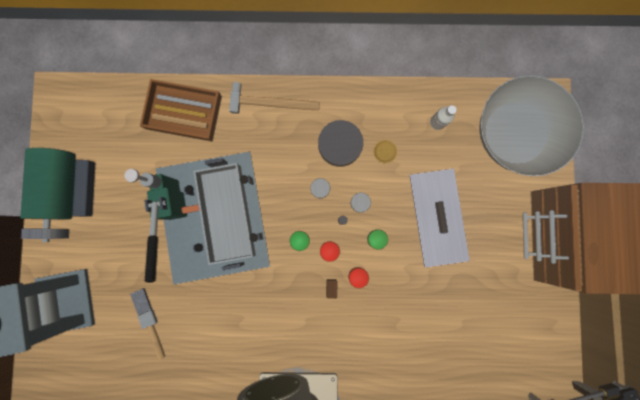

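```bash
cat > h.py <<'E'
from plant import robot, optics, ticket
import cv2, numpy as np
from scipy.spatial.transform import Rotation as R
from scipy.optimize import least_squares
def cam(n): return optics.read_camera(n)
def w2p(c,P):
    P=np.atleast_2d(P).astype(float); M=R.from_rotvec(c['orientation']).as_matrix()@np.diag([1,-1,-1])
    Rc=M.T; t=-Rc@np.array(c['position'])
    return cv2.projectPoints(P,cv2.Rodrigues(Rc)[0],t,c['K'],np.array([c['k1'],0,0,0.]))[0][:,0]
def p2w(c,uv,z):
    u=cv2.undistortPoints(np.array(uv,float).reshape(-1,1,2),c['K'],np.array([c['k1'],0,0,0.]))[:,0]
    M=R.from_rotvec(c['orientation']).as_matrix()@np.diag([1,-1,-1])
    d=np.c_[u,np.ones(len(u))]@M.T; p=np.array(c['position'])
    return p+d*((z-p[2])/d[:,2])[:,None]
def save(img,name,crop=None,k=1):
    im=img[:,:,::-1]
    if crop: im=im[crop[1]:crop[3],crop[0]:crop[2]]
    cv2.imwrite(f'pics/{name}.png',cv2.resize(im,None,fx=k,fy=k,interpolation=cv2.INTER_CUBIC))
def st():
    s=robot.read_state(); print('t %.2f pos %s rv %s F %s op %.4f'%(s['t'],np.round(s['tool_pos'],4),np.round(s['orientation'],3),np.round(s['force'],1),s['opening'])); return s
E
python3 - <<'E'
from h import *
for n in('top','scene'):
    c=cam(n)
    for o,z in(('box1',.03),('lid',.005),('lid_handle',.04),('station',.0),('punch',.04),('gauge',.26),('lever',.2),('bench_block',.04),('dish',.02)):
        for d in optics.cut_out(n,o):
            m=d['region']; ys,xs=np.nonzero(m)
            print(n,o,'%.2f'%d['confidence'],np.round(d['point']),'cent',np.round([xs.mean(),ys.mean()],1),'bb',xs.min(),ys.min(),xs.max(),ys.max(),'w',np.round(p2w(c,[xs.mean(),ys.mean()],z)[0],3))
c=cam('top');save(c['color'],'topA',(270,100,470,300),4)
c['color'];save(c['color'],'topB',(100,130,290,300),4)
E
```

```text
top box1 0.74 [322. 189.] cent [319.9 187.8] bb 310 178 330 198 w [ 0.625 -0.054  0.03 ]
top box1 0.63 [361. 275.] cent [358.2 277.2] bb 348 267 368 287 w [ 0.376 -0.164  0.03 ]
top box1 0.62 [204. 219.] cent [205.2 217.7] bb 125 152 269 283 w [0.537 0.268 0.03 ]
top box1 0.59 [328. 252.] cent [329.6 251.1] bb 320 241 339 261 w [ 0.447 -0.083  0.03 ]
top box1 0.58 [305. 239.] cent [299.8 240.5] bb 290 231 309 250 w [0.476 0.001 0.03 ]
top box1 0.56 [377. 236.] cent [377.2 239.3] bb 367 229 387 249 w [ 0.482 -0.217  0.03 ]
top lid 0.69 [438. 221.] cent [438.8 218. ] bb 410 169 468 266 w [ 0.544 -0.399  0.005]
top lid_handle 0.83 [442. 216.] cent [438.8 217.6] bb 410 169 468 266 w [ 0.544 -0.387  0.04 ]
top station 0.95 [208. 216.] cent [204.8 217.6] bb 125 152 269 283 w [0.538 0.278 0.   ]
top gauge 0.74 [134. 180.] cent [133.7 175.5] bb 126 169 145 181 w [0.624 0.359 0.26 ]
top lever 0.89 [154. 247.] cent [152.1 246.5] bb 145 202 158 282 w [0.465 0.338 0.2  ]
top bench_block 0.56 [342. 145.] cent [340. 143.] bb 318 120 363 166 w [ 0.752 -0.11   0.04 ]
top bench_block 0.26 [151. 248.]
[... 1094 characters left out ...]
 cent [410.3 326.5] bb 317 248 509 399 w [0.539 0.263 0.   ]
scene punch 0.57 [328. 210.] cent [327.  211.3] bb 323 204 331 219 w [ 0.542 -0.106  0.04 ]
scene punch 0.26 [276. 156.] cent [275.7 157.2] bb 230 127 323 188 w [ 0.566 -0.363  0.04 ]
scene gauge 0.84 [424. 343.] cent [427.  343.7] bb 419 334 436 358 w [0.635 0.375 0.26 ]
scene gauge 0.41 [410. 323.] cent [410.2 326.6] bb 316 248 509 399 w [0.64  0.335 0.26 ]
scene lever 0.77 [477. 302.] cent [474.1 300.9] bb 436 262 510 346 w [0.478 0.342 0.2  ]
scene bench_block 0.57 [257. 250.] cent [255.6 249.2] bb 229 225 281 274 w [ 0.761 -0.097  0.04 ]
scene dish 0.86 [239. 211.] cent [243.  211.4] bb 231 202 255 222 w [ 0.733 -0.241  0.02 ]
```

View pics/topB.png

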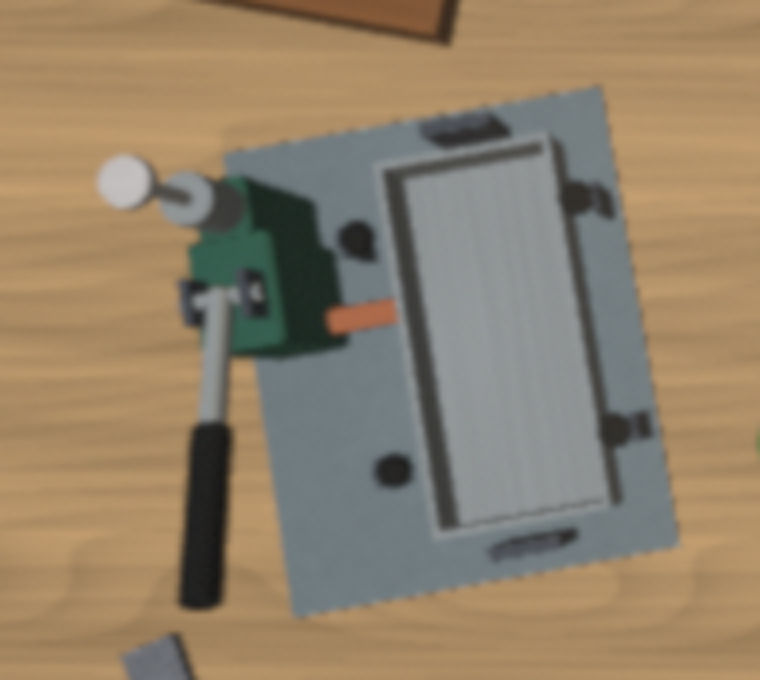

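```bash
python3 - <<'E'
from h import *
c=cam('top');save(c['color'],'topA2',(280,120,480,300),4)
E
```

```text
(no output)
```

View pics/topA2.png

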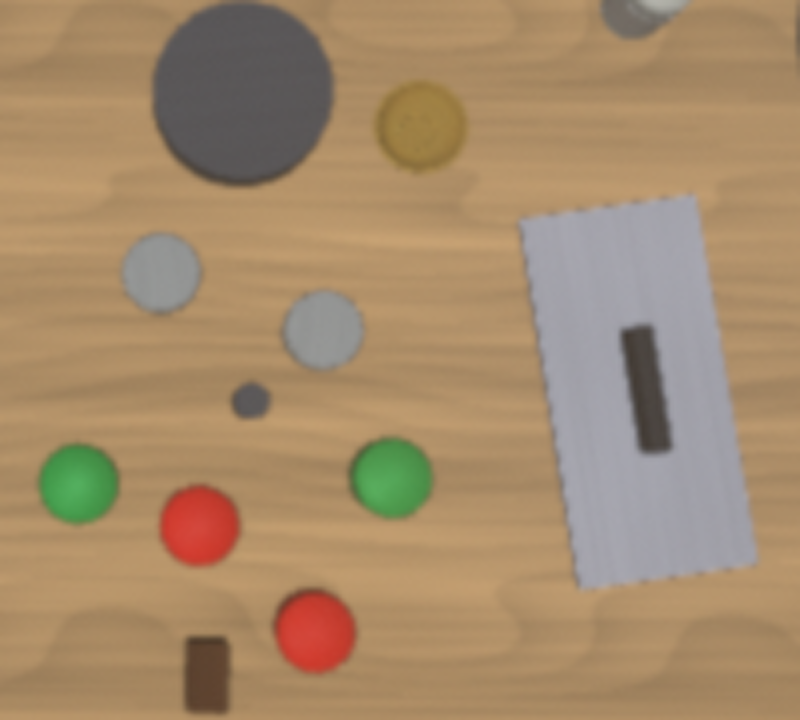

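```bash
cat > fit.py <<'E'
from h import *
pl=np.array([[.17,.185,.006],[.17,-.095,.006],[-.17,-.095,.006],[-.17,.185,.006]])
rim=np.array([[.131,.061,.06],[.131,-.061,.06],[-.131,-.061,.06],[-.131,.061,.06]])
def T(p,X): 
    c,s=np.cos(p[2]),np.sin(p[2]); X=np.atleast_2d(X)
    return np.c_[p[0]+c*X[:,0]-s*X[:,1],p[1]+s*X[:,0]+c*X[:,1],X[:,2]]
E
python3 - <<'E'
from fit import *
c=cam('top'); g=c['color']
uvp=np.array([[225,155],[600,88],[680,545],[295,617]])/4+[99.6,129.6]
uvr=np.array([[378,168],[549,133],[620,502],[437,537]])/4+[99.6,129.6]
f=lambda p:np.r_[(w2p(c,T(p,pl))-uvp).ravel(),(w2p(c,T(p,rim))-uvr).ravel()]
r=least_squares(f,[.54,.2,.1]); print(r.x,np.round(r.fun,1))
p=r.x
for n in('top','scene'):
    c=cam(n); im=cv2.resize(c['color'],None,fx=4,fy=4,interpolation=cv2.INTER_CUBIC)
    for X,z in((pl,0),(rim,0),(np.array([[.126,.056,.01],[.126,-.056,.01],[-.126,-.056,.01],[-.126,.056,.01]]),0)):
        q=((w2p(c,T(p,X))+.5)*4-.5)
        cv2.polylines(im,[np.round(q).astype(int)],True,(255,0,0),1)
    x0,y0=(110,130) if n=='top' else (310,230)
    save(im[y0*4:(y0+150)*4,x0*4:(x0+190)*4],'fit_'+n)
# silver circles by colour
c=cam('top'); g=c['color']
for nm,(u,v) in {'A':(320,188),'B':(361,202)}.items():
    sub=g[v-16:v+17,u-16:u+17]; hsv=cv2.cvtColor(sub,cv2.COLOR_RGB2HSV)
    m=(hsv[:,:,1]<60).astype(np.uint8); k,l,s,ce=cv2.connectedComponentsWithStats(m)
    i=1+np.argmax(s[1:,4]); uv=ce[i]+[u-16,v-16]; print(nm,uv,s[i],p2w(c,uv,.027)[0])
# lid
hsv=cv2.cvtColor(g,cv2.COLOR_RGB2HSV)[160:275,400:480]
m=((hsv[:,:,1]<70)).astype(np.uint8); m=cv2.morphologyEx(m,cv2.MORPH_CLOSE,np.ones((3,3)))
k,l,s,ce=cv2.connectedComponentsWithStats(m); i=1+np.argmax(s[1:,4]); print(s[i],ce[i])
cn=max(cv2.findContours((l==i).astype(np.uint8),cv2.RETR_EXTERNAL,2)[0],key=cv2.contourArea)
rc=cv2.minAreaRect(cn); b=cv2.boxPoints(rc)+[400,160]; print(b); W=p2w(c,b,.01); print(W,W.mean(0)); print([np.linalg.norm(W[i]-W[i-1]) for i in range(4)])
E
```

```text
[0.54969602 0.21005398 0.19620437] [-0.5 -0.4  0.7 -1.1  1.1  0.2  0.3  0.7 -0.6 -1.1  0.2 -0.4 -1.2  1.2
  0.1  0.8]
A [319.81758958 187.77850163] [  6   6  20  20 307] [ 0.62548817 -0.05406771  0.027     ]
B [360.36741214 202.12140575] [  6   7  20  20 313] [ 0.58582444 -0.16954628  0.027     ]
[   9    8   61  100 4371] [38.98650194 57.60032029]
[[408.47991467 174.0644989 ]
 [454.35902023 166.57403564]
 [469.72940826 260.717659  ]
 [423.85029984 268.20812225]]
[[ 0.66999007 -0.31084593  0.01      ]
 [ 0.69332664 -0.44419371  0.01      ]
 [ 0.42293388 -0.48351849  0.01      ]
 [ 0.40039325 -0.35258786  0.01      ]] [ 0.54666096 -0.3977865   0.01      ]
[np.float64(0.27280915375157233), np.float64(0.1353743952422986), np.float64(0.27323740946291436), np.float64(0.1328567288870786)]
```

View pics/fit_top.png

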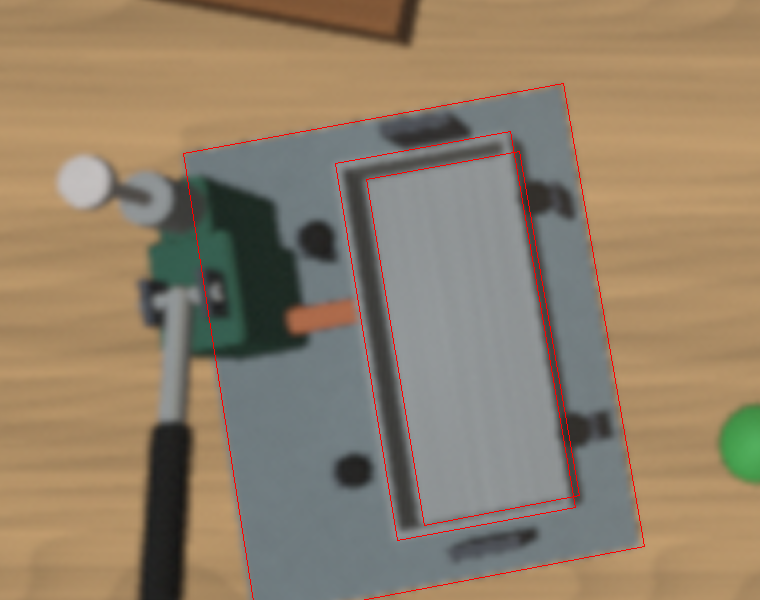

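View pics/fit_scene.png

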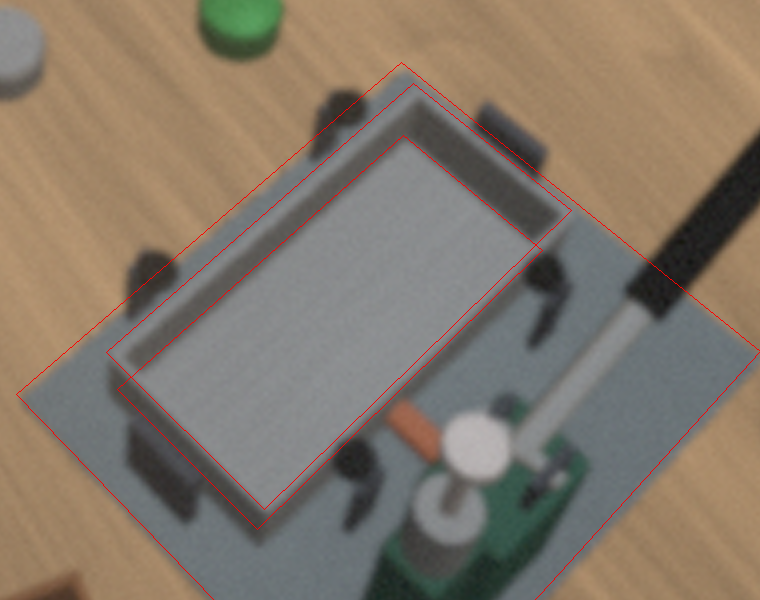

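```bash
cat > box.py <<'E'
from fit import *
th=np.linspace(0,2*np.pi,40,endpoint=False)
cyl=np.vstack([np.c_[r*np.cos(th),r*np.sin(th),0*th+z] for r,z in((.028,0),(.028,.029),(.024,.034),(.015,.038))])
def silc(c,X):
    h=cv2.convexHull(w2p(c,X).astype(np.float32)); m=cv2.moments(h); return np.array([m['m10'],m['m01']])/m['m00']
def meas(c,u,v,h=17,smax=60):
    u,v=int(round(u)),int(round(v)); sub=c['color'][v-h:v+h+1,u-h:u+h+1]; hsv=cv2.cvtColor(sub,cv2.COLOR_RGB2HSV)
    m=(hsv[:,:,1]<smax).astype(np.uint8); k,l,s,ce=cv2.connectedComponentsWithStats(m)
    i=1+np.argmax(s[1:,4]); return ce[i]+[u-h,v-h],s[i]
def fitbox(obs,z=0):
    f=lambda p:np.concatenate([silc(c,cyl+[p[0],p[1],z])-uv for c,uv in obs])
    r=least_squares(f,[.6,-.1]); return r.x,r.fun
E
python3 - <<'E'
from box import *
ct,cs=cam('top'),cam('scene')
uvp=np.array([[225,155],[600,88],[680,545],[295,617]])/4+[99.6,129.6]
uvr=np.array([[378,168],[549,133],[620,502],[437,537]])/4+[99.6,129.6]
sr=np.array([[111,360],[415,92],[571,218],[262,540]])/4+[309.6,229.6]
sp=np.array([[20,400],[404,68],[758,355]])/4+[309.6,229.6]
# scene ordering: left corner=(+x,-y), top=(-x,-y), right=(-x,+y), bottom=(+x,+y)
f=lambda p:np.r_[(w2p(ct,T(p,pl))-uvp).ravel(),(w2p(ct,T(p,rim))-uvr).ravel(),(w2p(cs,T(p,rim[[1,2,3,0]]))-sr).ravel(),(w2p(cs,T(p,pl[[1,2,3]]))-sp).ravel()]
r=least_squares(f,[.54,.2,.1],loss='soft_l1'); print(r.x,np.round(r.fun,1)); 
for nm,a,b in(('A',(320,188),(310,243)),('B',(361,202),(302,207))):
    ua,sa=meas(ct,*a); ub,sb=meas(cs,*b); print(nm,ua,sa,ub,sb)
    for o in([(ct,ua)],[(cs,ub)],[(ct,ua),(cs,ub)]): x,e=fitbox(o); print(x,np.round(e,2))
E
```

```text
[0.5508708  0.212391   0.19628059] [-1.3 -0.8 -0.1 -1.5  0.3 -0.2 -0.5  0.3 -1.5 -1.6 -0.6 -0.9 -2.1  0.7
 -0.7  0.4 -1.2 -1.  -0.3 -1.3  0.3 -0.9  0.8 -6.4 -0.8 -0.4 -0.6 -0.6
  0.9 -0. ]
A [319.83006536 187.74836601] [  7   7  20  20 306] [310.24303797 242.39493671] [  7   6  21  23 395]
[ 0.62643667 -0.05414324] [-0. -0.]
[ 0.62369842 -0.05734043] [ 0. -0.]
[ 0.62507534 -0.05540931] [ 0.44  0.48 -0.08  0.75]
B [360.36741214 202.12140575] [  7   8  20  20 313] [301.73925501 206.82808023] [  7   7  20  21 349]
[ 0.58645935 -0.17054246] [-0.  0.]
[ 0.5838167  -0.17384213] [-0.  0.]
[ 0.58540971 -0.17178707] [ 0.43  0.37 -0.14  0.72]
```

```bash
cat > mv.py <<'E'
from h import *
def plan(pos,yaw,ret=False):
    """yaw = world angle of jaw axis (tool y), mod pi. prints turn about tool z, then shift in tool axes after turn (mm)"""
    s=st(); M=R.from_rotvec(s['orientation']).as_matrix(); y=np.arctan2(M[1,1],M[0,1])
    d=(yaw-y+np.pi/2)%np.pi-np.pi/2   # world yaw change; tool z down -> turn=-d
    print('jaw yaw %.3f q6 %.2f tilt z %s'%(y,s['q'][5],np.round(M[:,2],3)))
    for dd in (d, d-np.sign(d)*np.pi):
        M2=R.from_euler('z',dd).as_matrix()@M
        print('turn %.3f  (q6-> ~ %.2f/%.2f) shift mm'%(-dd,s['q'][5]-dd,s['q'][5]+dd),np.round(M2.T@(np.array(pos)-s['tool_pos'])*1000,1))
E
python3 - <<'E'
from mv import *
c=cam('top'); print(p2w(c,[342.5,220],.045), p2w(c,[441.2,217],.04))
plan([.625,-.0555,.12],.196)
plan([.585,-.172,.12],.196)
E
```

```text
[[ 0.53430124 -0.1179212   0.045     ]] [[ 0.54570382 -0.39399362  0.04      ]]
t 1.55 pos [ 0.1582 -0.5788  0.2186] rv [ 3.114  0.418 -0.   ] F [-0.6  0.3  0.7] op 0.0929
jaw yaw -1.304 q6 -0.09 tilt z [-0. -0. -1.]
turn -1.500  (q6-> ~ -1.59/1.41) shift mm [422.4 559.8  98.7]
turn 1.642  (q6-> ~ 1.56/-1.73) shift mm [-422.4 -559.8   98.6]
t 1.55 pos [ 0.1582 -0.5788  0.2186] rv [ 3.114  0.418 -0.   ] F [-0.6  0.3  0.7] op 0.0929
jaw yaw -1.304 q6 -0.09 tilt z [-0. -0. -1.]
turn -1.500  (q6-> ~ -1.59/1.41) shift mm [315.9 497.8  98.7]
turn 1.642  (q6-> ~ 1.56/-1.73) shift mm [-315.9 -497.8   98.6]
```

Request:
send_rows:
  targets:
    - [1,[0,0,0],-0.15]
    - [1,[0,0,0],-0.15]
    - [1,[0,0,0],-0.15]
    - [1,[0,0,0],-0.15]
    - [1,[0,0,0],-0.15]
    - [1,[0,0,0],-0.15]
    - [1,[0,0,0],-0.15]
    - [1,[0,0,0],-0.15]
    - [1,[0,0,0],-0.15]
    - [1,[0,0,0],-0.15]
  newtons: 20

```text
t: 2.55
tool_pos: [0.1582, -0.5788, 0.2186]
orientation: [-1.986, -2.434, -0.0]
force: [-0.8, -0.4, 0.4]
opening: 0.093
```

```bash
python3 - <<'E'
from mv import *
plan([.625,-.0555,.12],.196)
E
```

```text
t 2.55 pos [ 0.1582 -0.5788  0.2186] rv [-1.986 -2.434 -0.   ] F [-0.8 -0.4  0.4] op 0.0930
jaw yaw 0.202 q6 -1.59 tilt z [ 0.  0. -1.]
turn 0.006  (q6-> ~ -1.59/-1.60) shift mm [422.3 559.8  98.7]
turn -3.135  (q6-> ~ -4.73/1.54) shift mm [-422.3 -559.8   98.6]
```

Request:
send_rows:
  targets:
    - [1,[30,40,0],0]
    - [1,[30,40,0],0]
    - [1,[30,40,0],0]
    - [1,[30,40,0],0]
    - [1,[30,40,0],0]
    - [1,[30,40,0],0]
    - [1,[30,40,0],0]
    - [1,[30,40,0],0]
    - [1,[30,40,0],0]
    - [1,[30,40,0],0]
    - [1,[30,40,0],0]
    - [1,[30,40,0],0]

```text
t: 3.75
tool_pos: [0.5601, -0.1303, 0.2189]
orientation: [1.993, 2.428, 0.0]
force: [0.3, -1.0, 0.1]
opening: 0.0927
```

```bash
python3 - <<'E'
from mv import *
plan([.625,-.0555,.12],.196)
E
```

```text
t 3.75 pos [ 0.5601 -0.1303  0.2189] rv [1.993 2.428 0.   ] F [ 0.3 -1.   0.1] op 0.0927
jaw yaw 0.196 q6 -0.51 tilt z [ 0.001 -0.    -1.   ]
turn 0.000  (q6-> ~ -0.51/-0.51) shift mm [60.8 78.2 98.9]
turn -3.141  (q6-> ~ -3.66/2.63) shift mm [-60.7 -78.3  98.9]
```

Request:
send_rows:
  targets:
    - [1,[30,39,0],0]
    - [1,[30,39,0],0]
    - [1,[0,0,40],0]
    - [1,[0,0,40],0]
    - [1,[0,0,0],0]
    - [1,[0,0,0],0]

```text
t: 4.35
tool_pos: [0.623, -0.0581, 0.1384]
orientation: [-1.992, -2.427, 0.002]
force: [0.1, -0.4, 1.0]
opening: 0.093
```

```bash
python3 - <<'E'
from mv import *
plan([.625,-.0555,.005],.196)
c=cam('top'); save(c['color'],'pA',(270,140,430,260),5)
c=cam('scene'); save(c['color'],'pAs',(250,160,410,280),5)
E
```

```text
t 4.35 pos [ 0.623  -0.0581  0.1384] rv [-1.992e+00 -2.427e+00  2.000e-03] F [ 0.1 -0.4  1. ] op 0.0930
jaw yaw 0.196 q6 -0.37 tilt z [-0.002  0.    -1.   ]
turn -0.000  (q6-> ~ -0.37/-0.37) shift mm [  2.    2.8 133.4]
turn 3.142  (q6-> ~ 2.77/-3.51) shift mm [ -2.3  -2.2 133.4]
```

View pics/pAs.png

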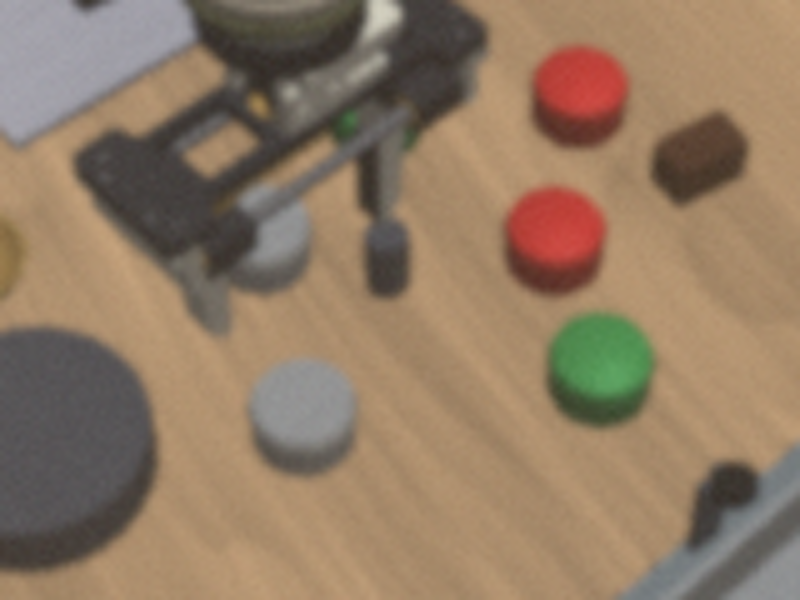

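```bash
python3 - <<'E'
from mv import *
for n in('top','scene'):
    c=cam(n); s=robot.read_state(); M=R.from_rotvec(s['orientation']).as_matrix()
    P=[s['tool_pos']+M[:,1]*a for a in(-.055,0,.055)]; print(n,w2p(c,P), s['t'], s['tool_pos'])
E
```

```text
top [[326.0062856  204.3969963 ]
 [321.98939714 183.10215856]
 [318.00381534 161.97198671]] 4.5 [ 0.62541442 -0.05885021  0.14199096]
scene [[324.21502262 200.71609301]
 [307.42807305 212.62362276]
 [289.91623066 225.04573678]] 4.55 [ 0.62541142 -0.05884052  0.141928  ]
```

View pics/pA.png

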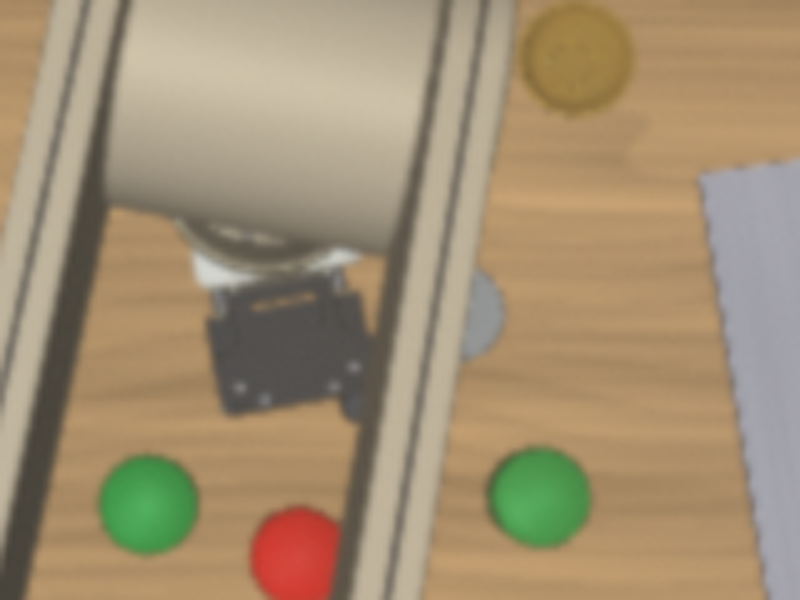

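Request:
send_rows:
  targets:
    - [1,[3,0,40],0]
    - [1,[0,0,40],0]
    - [1,[0,0,35],0]
    - [1,[0,0,20],0]
    - [1,[0,0,0],0]
    - [1,[0,0,0],0]
    - [1,[0,0,0],0]

```text
t: 5.25
tool_pos: [0.6245, -0.0556, 0.0056]
orientation: [1.992, 2.426, 0.002]
force: [0.6, -0.3, -0.2]
opening: 0.0932
```

```bash
python3 - <<'E'
from mv import *
plan([.625,-.0555,.005],.196)
c=cam('scene'); save(c['color'],'pAs2',(250,160,410,280),5)
E
```

```text
t 5.25 pos [ 0.6245 -0.0556  0.0056] rv [1.992e+00 2.426e+00 2.000e-03] F [ 0.6 -0.3 -0.2] op 0.0932
jaw yaw 0.196 q6 -0.37 tilt z [ 0.003 -0.    -1.   ]
turn -0.000  (q6-> ~ -0.37/-0.37) shift mm [0.  0.5 0.6]
turn 3.141  (q6-> ~ 2.77/-3.51) shift mm [-0.  -0.5  0.6]
```

View pics/pAs2.png

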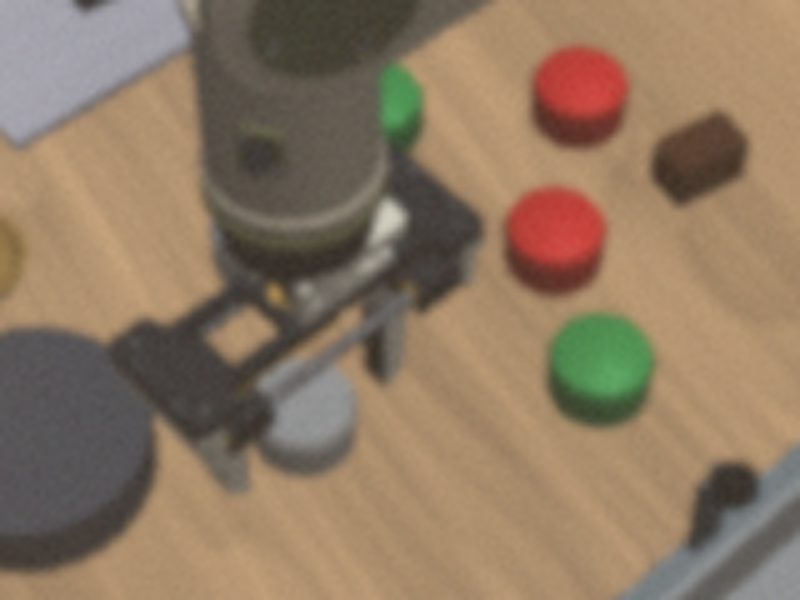

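Request:
send_rows:
  targets:
    - [0,[0,0,0],0]
    - [-1,[0,0,0],0]
    - [-1,[0,0,0],0]
    - [-1,[0,0,0],0]
    - [-1,[0,0,0],0]
    - [-1,[0,0,-20],0]
    - [-1,[0,0,-40],0]
    - [-1,[0,0,-40],0]
    - [-1,[0,0,-40],0]
    - [-1,[0,0,0],0]
    - [-1,[0,0,0],0]
  newtons: 22

```text
t: 6.4
tool_pos: [0.6239, -0.0553, 0.1448]
orientation: [1.992, 2.427, 0.002]
force: [0.1, 0.7, -0.7]
opening: 0.0556
```

```bash
python3 - <<'E'
from fit import *
from mv import *
p=[.5507,.2115,.1962]; X=T(p,[[.05,0,.14]])[0]; print(X)
plan(X,.196)
c=cam('scene'); save(c['color'],'pAs3',(250,130,410,250),5)
E
```

```text
[0.59974072 0.22124718 0.14      ]
t 6.40 pos [ 0.6239 -0.0553  0.1448] rv [1.992e+00 2.427e+00 2.000e-03] F [ 0.1  0.7 -0.7] op 0.0556
jaw yaw 0.196 q6 -0.37 tilt z [ 0.002 -0.    -1.   ]
turn -0.000  (q6-> ~ -0.37/-0.37) shift mm [276.   30.2   4.6]
turn 3.142  (q6-> ~ 2.78/-3.51) shift mm [-276.   -30.2    4.9]
```

View pics/pAs3.png

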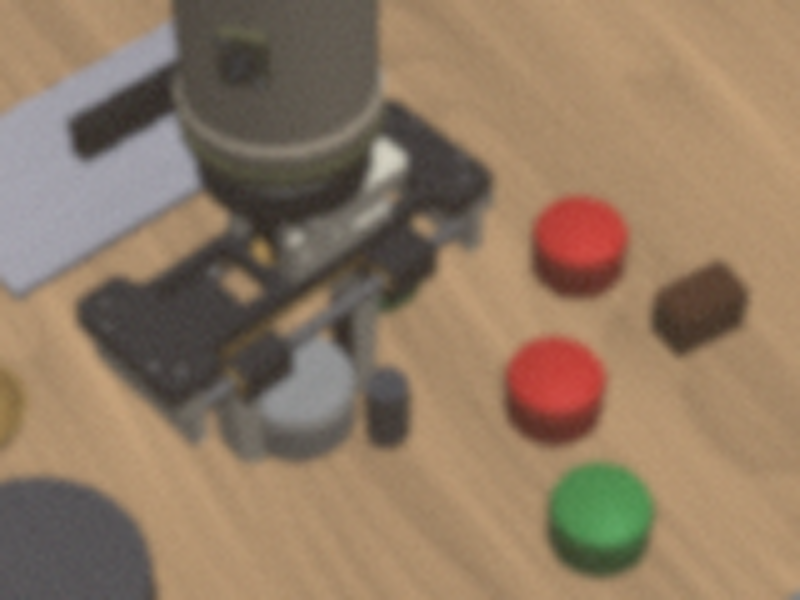

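Request:
send_rows:
  targets:
    - [-1,[30,0,0],0]
    - [-1,[40,5,0],0]
    - [-1,[40,5,0],0]
    - [-1,[40,5,0],0]
    - [-1,[40,5,0],0]
    - [-1,[40,5,0],0]
    - [-1,[30,5,0],0]
    - [-1,[16,0,0],0]
    - [-1,[0,0,0],0]
    - [-1,[0,0,0],0]
    - [-1,[0,0,0],0]

```text
t: 7.55
tool_pos: [0.5989, 0.2197, 0.1431]
orientation: [-1.995, -2.427, 0.002]
force: [0.0, -0.7, -0.8]
opening: 0.0556
```

```bash
python3 - <<'E'
from fit import *
from mv import *
p=[.5507,.2115,.1962]; X=T(p,[[.05,0,.017]])[0]; print(X)
plan(X,.196)
c=cam('scene'); save(c['color'],'pAs4',(300,180,500,330),4)
E
```

```text
[0.59974072 0.22124718 0.017     ]
t 7.55 pos [0.5989 0.2197 0.1431] rv [-1.995e+00 -2.427e+00  2.000e-03] F [ 0.  -0.7 -0.8] op 0.0556
jaw yaw 0.195 q6 0.08 tilt z [-0.001 -0.001 -1.   ]
turn -0.001  (q6-> ~ 0.08/0.08) shift mm [  1.4   1.3 126. ]
turn 3.140  (q6-> ~ 3.22/-3.06) shift mm [ -1.3  -1.1 126.1]
```

View pics/pAs4.png

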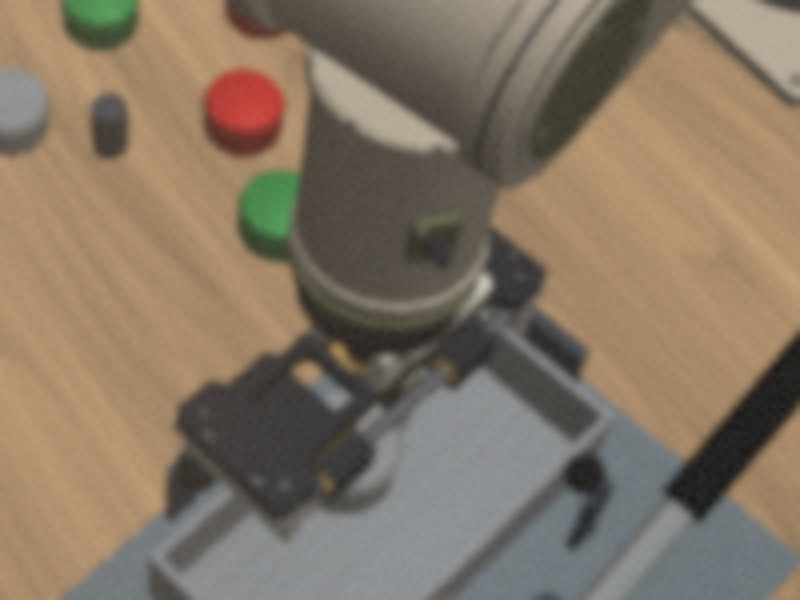

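Request:
send_rows:
  targets:
    - [-1,[1,1,30],0]
    - [-1,[0,0,40],0]
    - [-1,[0,0,30],0]
    - [-1,[0,0,18],0]
    - [-1,[0,0,6],0]
    - [-1,[0,0,0],0]
    - [-1,[0,0,0],0]
    - [-1,[0,0,2],0]
    - [-1,[0,0,1],0]
    - [-1,[0,0,0],0]

```text
t: 8.6
tool_pos: [0.6, 0.2227, 0.0173]
orientation: [1.993, 2.428, 0.001]
force: [-0.0, -0.5, -1.3]
opening: 0.0561
```

Request:
send_rows:
  targets:
    - [-1,[0,0,2],0]
    - [-1,[0,0,0],0]
    - [0.5,[0,0,0],0]
    - [0.5,[0,0,0],0]
    - [0.5,[0,0,0],0]
    - [0.5,[0,0,0],0]

```text
t: 9.2
tool_pos: [0.5997, 0.2225, 0.0147]
orientation: [1.993, 2.428, 0.0]
force: [0.6, 0.0, -0.3]
opening: 0.0692
```

Request:
send_rows:
  targets:
    - [0.5,[0,0,-30],0]
    - [0.5,[0,0,-40],0]
    - [0.5,[0,0,-40],0]
    - [0.5,[0,0,-20],0]
    - [1,[-40,0,0],0]
    - [1,[-50,0,0],0]
    - [1,[-50,0,0],0]
    - [1,[-50,0,0],0]
    - [1,[0,0,0],0]

```text
t: 10.1
tool_pos: [0.6375, 0.0298, 0.1449]
orientation: [1.999, 2.421, -0.002]
force: [-0.1, 0.1, -0.2]
opening: 0.0929
```

```bash
python3 - <<'E'
from mv import *
from box import *
c=cam('scene'); save(c['color'],'pBs',(270,150,470,300),4)
c=cam('top'); save(c['color'],'pBt',(170,130,400,300),3)
uv,s=meas(c,360.4,202); print(uv,s)
plan([.5854,-.1718,.12],.196)
E
```

```text
[360.36305732 202.15286624] [  8   8  20  20 314]
t 10.20 pos [0.6367 0.0349 0.1446] rv [-1.997 -2.425 -0.   ] F [-0.1  1.1 -0.8] op 0.0928
jaw yaw 0.193 q6 -0.22 tilt z [-0.  0. -1.]
turn -0.003  (q6-> ~ -0.22/-0.22) shift mm [-192.7  -90.6   24.6]
turn 3.139  (q6-> ~ 2.92/-3.36) shift mm [192.7  90.6  24.7]
```

View pics/pBs.png

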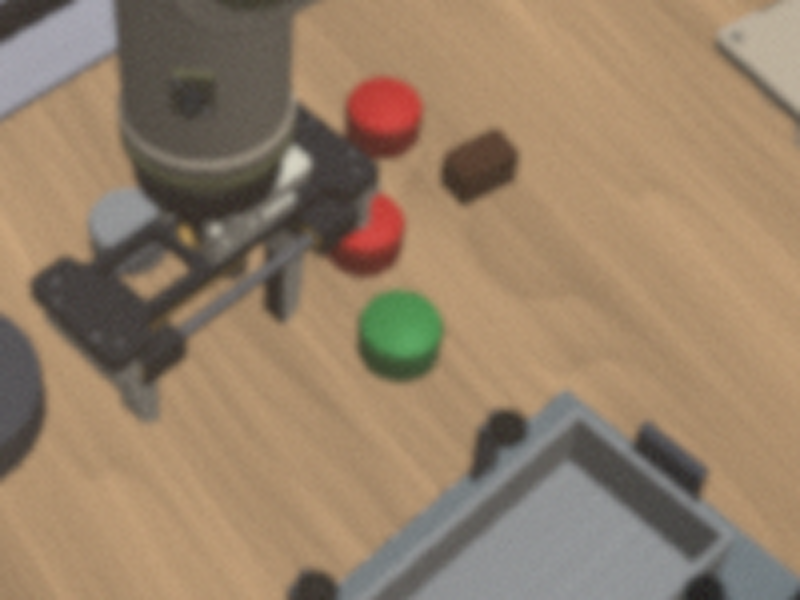

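View pics/pBt.png

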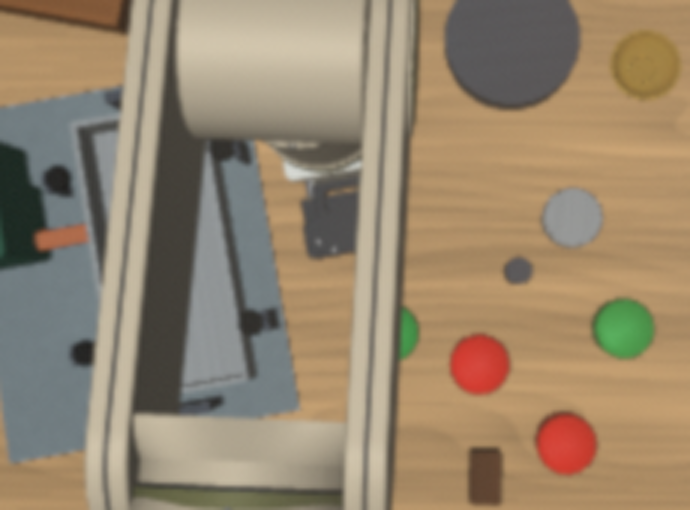

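Request:
send_rows:
  targets:
    - [1,[-43,-20,0],0]
    - [1,[-43,-20,0],0]
    - [1,[-43,-20,0],0]
    - [1,[-43,-20,0],0]
    - [1,[-20,-10,0],0]
    - [1,[0,0,40],0]
    - [1,[0,0,0],0]
    - [1,[0,0,0],0]

```text
t: 11.0
tool_pos: [0.5849, -0.1677, 0.1038]
orientation: [-1.989, -2.427, 0.001]
force: [-0.1, -0.0, -0.3]
opening: 0.0928
```

```bash
python3 - <<'E'
from mv import *
from box import *
plan([.5854,-.1718,.005],.196)
c=cam('scene'); save(c['color'],'pBs2',(250,130,450,280),4); save(c['color'],'tub2',(310,230,500,380),4)
E
```

```text
t 11.00 pos [ 0.5849 -0.1677  0.1038] rv [-1.989e+00 -2.427e+00  1.000e-03] F [-0.1 -0.  -0.3] op 0.0928
jaw yaw 0.198 q6 -0.56 tilt z [-0.003  0.002 -1.   ]
turn 0.002  (q6-> ~ -0.56/-0.56) shift mm [-4.3 -0.1 98.8]
turn -3.140  (q6-> ~ -3.70/2.58) shift mm [ 3.9  0.6 98.8]
```

View pics/pBs2.png

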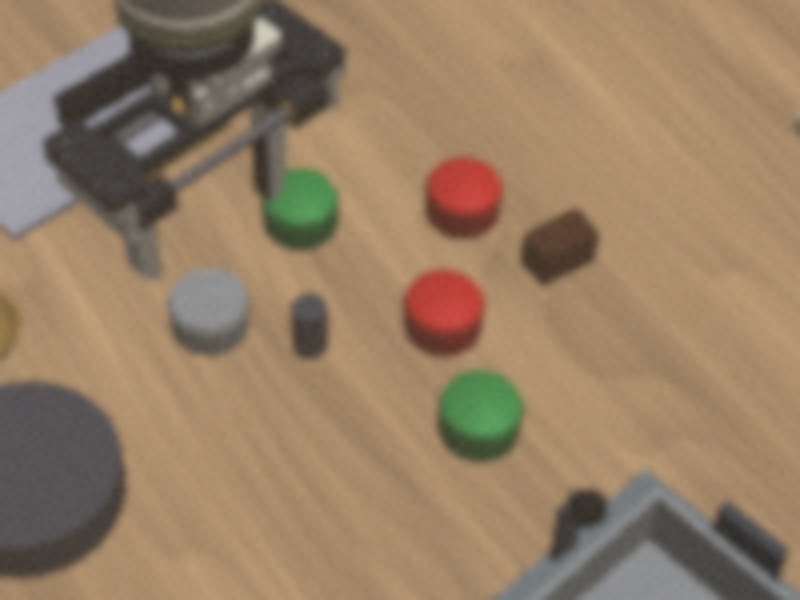

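View pics/tub2.png

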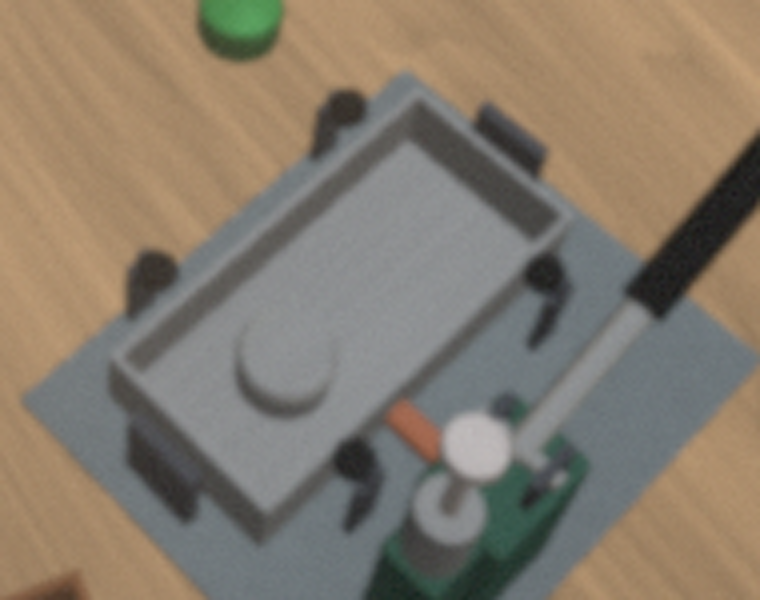

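Request:
send_rows:
  targets:
    - [0.7,[-3,0,0],0]
    - [0.7,[0,0,0],0]
    - [0.7,[0,0,40],0]
    - [0.7,[0,0,40],0]
    - [0.7,[0,0,19],0]
    - [0.7,[0,0,0],0]
    - [0.7,[0,0,0],0]

```text
t: 11.75
tool_pos: [0.587, -0.1727, 0.0068]
orientation: [1.993, 2.428, 0.0]
force: [-0.1, -0.8, -0.2]
opening: 0.0788
```

```bash
python3 - <<'E'
from mv import *
plan([.5854,-.1718,.005],.196)
c=cam('scene'); save(c['color'],'pBs3',(250,130,450,280),4)
E
```

```text
t 11.75 pos [ 0.587  -0.1727  0.0068] rv [1.993 2.428 0.   ] F [-0.1 -0.8 -0.2] op 0.0788
jaw yaw 0.196 q6 -0.57 tilt z [ 0.001 -0.    -1.   ]
turn 0.000  (q6-> ~ -0.57/-0.57) shift mm [ 1.2 -1.4  1.8]
turn -3.141  (q6-> ~ -3.71/2.58) shift mm [-1.2  1.4  1.8]
```

View pics/pBs3.png

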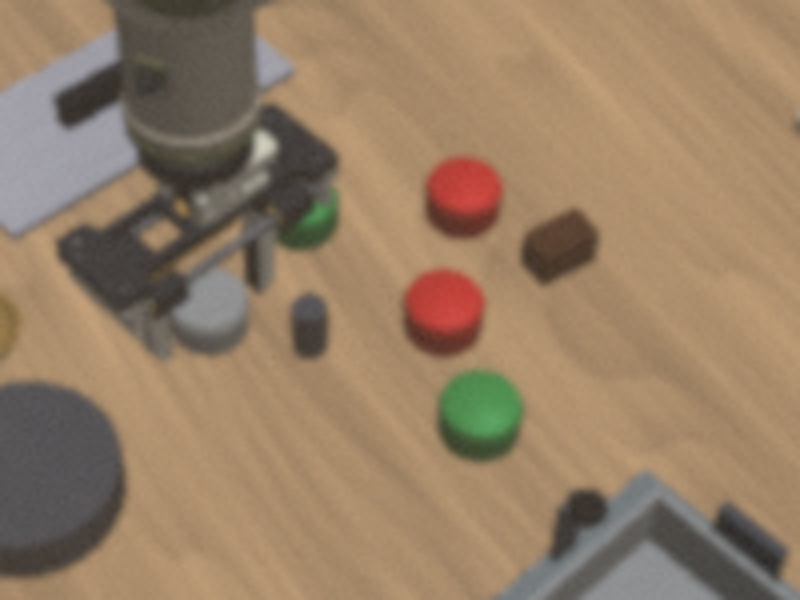

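Box B sits between the fingers, clear of the green drum and the punch.

Request:
send_rows:
  targets:
    - [0,[0,0,1],0]
    - [-1,[0,0,0],0]
    - [-1,[0,0,0],0]
    - [-1,[0,0,0],0]
    - [-1,[0,0,0],0]
    - [-1,[0,0,-20],0]
    - [-1,[0,0,-40],0]
    - [-1,[0,0,-40],0]
    - [-1,[0,0,-40],0]
    - [-1,[0,0,0],0]
    - [-1,[0,0,0],0]
  newtons: 22

```text
t: 12.9
tool_pos: [0.5867, -0.1729, 0.1453]
orientation: [1.993, 2.427, 0.001]
force: [-1.2, 0.1, -1.6]
opening: 0.0555
```

```bash
python3 - <<'E'
from fit import *
from mv import *
p=[.5507,.2115,.1962]; X=T(p,[[-.05,0,.145]])[0]; print(X)
plan(X,.196)
E
```

```text
[0.50165928 0.20175282 0.145     ]
t 12.90 pos [ 0.5867 -0.1729  0.1453] rv [1.993e+00 2.427e+00 1.000e-03] F [-1.2  0.1 -1.6] op 0.0555
jaw yaw 0.196 q6 -0.57 tilt z [ 0.001 -0.001 -1.   ]
turn -0.000  (q6-> ~ -0.57/-0.57) shift mm [384.  -10.5  -0. ]
turn 3.142  (q6-> ~ 2.58/-3.71) shift mm [-384.    10.5    0.7]
```

Request:
send_rows:
  targets:
    - [-1,[30,0,0],0]
    - [-1,[44,-1,0],0]
    - [-1,[44,-1,0],0]
    - [-1,[44,-1,0],0]
    - [-1,[44,-1,0],0]
    - [-1,[44,-1,0],0]
    - [-1,[44,-1,0],0]
    - [-1,[44,-1,0],0]
    - [-1,[30,-2,0],0]
    - [-1,[16,-1,0],0]
    - [-1,[0,0,0],0]
    - [-1,[0,0,0],0]

```text
t: 14.1
tool_pos: [0.5011, 0.2012, 0.1432]
orientation: [-1.992, -2.428, 0.004]
force: [-0.3, -0.7, -1.8]
opening: 0.0558
```

```bash
python3 - <<'E'
from fit import *
from mv import *
p=[.5507,.2115,.1962]; X=T(p,[[-.05,0,.017]])[0]; print(X)
plan(X,.196)
c=cam('scene'); save(c['color'],'pB4',(320,180,520,330),4)
E
```

```text
[0.50165928 0.20175282 0.017     ]
t 14.10 pos [0.5011 0.2012 0.1432] rv [-1.992 -2.428  0.004] F [-0.3 -0.7 -1.8] op 0.0558
jaw yaw 0.196 q6 0.09 tilt z [-0.002 -0.001 -1.   ]
turn 0.000  (q6-> ~ 0.09/0.09) shift mm [  0.5   1.  126.2]
turn -3.141  (q6-> ~ -3.05/3.23) shift mm [ -0.3  -0.4 126.2]
```

View pics/pB4.png

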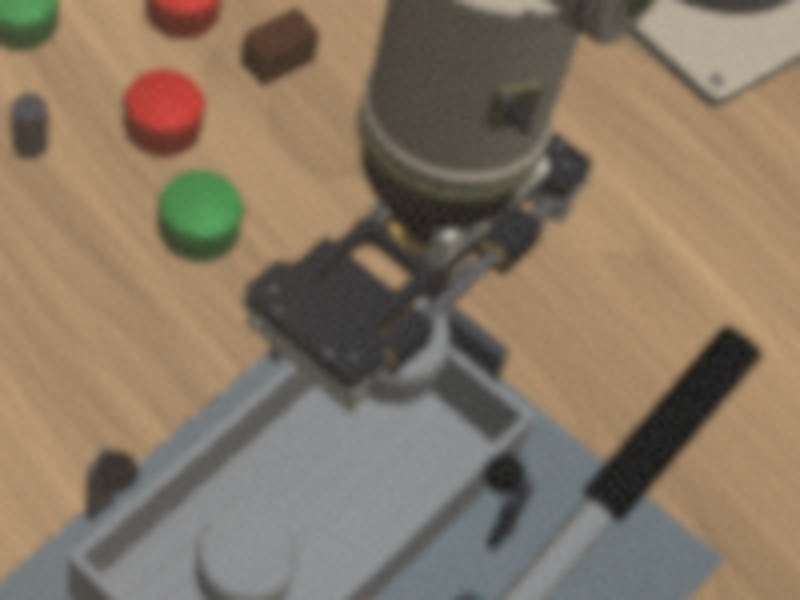

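Request:
send_rows:
  targets:
    - [-1,[0,1,30],0]
    - [-1,[0,0,40],0]
    - [-1,[0,0,30],0]
    - [-1,[0,0,18],0]
    - [-1,[0,0,6],0]
    - [-1,[0,0,0],0]
    - [-1,[0,0,2],0]
    - [-1,[0,0,1],0]
    - [-1,[0,0,0],0]

```text
t: 15.05
tool_pos: [0.5036, 0.2024, 0.0187]
orientation: [1.993, 2.427, 0.002]
force: [0.8, -0.1, -2.1]
opening: 0.0556
```

Request:
send_rows:
  targets:
    - [-1,[0,0,1],0]
    - [-1,[0,0,1],0]
    - [-1,[0,0,0],0]
    - [-1,[0,0,0],0]

```text
t: 15.45
tool_pos: [0.5026, 0.2023, 0.0156]
orientation: [-1.993, -2.428, 0.0]
force: [-0.0, -0.2, -0.8]
opening: 0.0556
```

Weight is off the wrist, so the box is on the floor; release, retreat, and look.

Request:
send_rows:
  targets:
    - [0.5,[0,0,0],0]
    - [0.5,[0,0,0],0]
    - [0.5,[0,0,0],0]
    - [0.5,[0,0,0],0]
    - [0.5,[0,0,-30],0]
    - [0.5,[0,0,-40],0]
    - [0.5,[0,0,-40],0]
    - [0.5,[0,0,-40],0]
    - [0.5,[0,0,0],0]

```text
t: 16.35
tool_pos: [0.5066, 0.2035, 0.1731]
orientation: [1.989, 2.423, 0.015]
force: [1.3, 0.0, -0.4]
opening: 0.0696
```

Request:
send_rows:
  targets:
    - [1,[-40,0,0],0]
    - [1,[-45,0,0],0]
    - [1,[-45,0,0],0]
    - [1,[-45,0,0],0]
    - [1,[-45,0,0],0]
    - [1,[-45,0,0],0]
    - [1,[-45,0,0],0]
    - [1,[0,0,0],0]
    - [1,[0,0,0],0]

```text
t: 17.25
tool_pos: [0.5627, -0.1026, 0.1648]
orientation: [-1.996, -2.425, 0.0]
force: [0.6, -0.2, -0.4]
opening: 0.0933
```

```bash
python3 - <<'E'
from fit import *
from mv import *
c=cam('scene'); save(c['color'],'tub3',(310,230,500,380),4)
c=cam('top'); cv2.imwrite('pics/top3.png',c['color'][:,:,::-1])
plan([.5457,-.396,.15],.15+np.pi/2)
E
```

```text
t 17.35 pos [ 0.5627 -0.1008  0.1651] rv [-1.992 -2.428 -0.   ] F [-0.4  0.5 -1.1] op 0.0930
jaw yaw 0.196 q6 -0.46 tilt z [-0.001  0.001 -1.   ]
turn -1.524  (q6-> ~ -1.99/1.06) shift mm [  60.9 -289.4   15.3]
turn 1.617  (q6-> ~ 1.15/-2.08) shift mm [-60.9 289.4  14.8]
```

View pics/tub3.png

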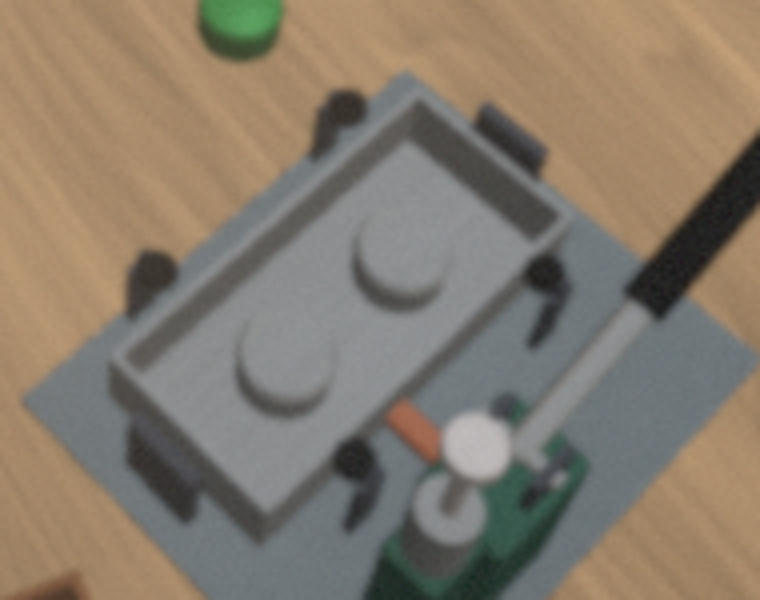

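View pics/top3.png

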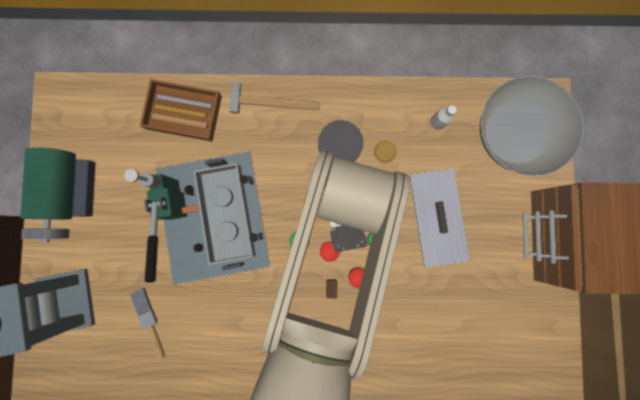

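Request:
send_rows:
  targets:
    - [1,[0,0,0],0.149]
    - [1,[0,0,0],0.149]
    - [1,[0,0,0],0.149]
    - [1,[0,0,0],0.149]
    - [1,[0,0,0],0.149]
    - [1,[0,0,0],0.149]
    - [1,[0,0,0],0.149]
    - [1,[0,0,0],0.149]
    - [1,[0,0,0],0.149]
    - [1,[0,0,0],0.149]
    - [1,[0,0,0],0.127]
    - [1,[0,0,0],0]

```text
t: 18.55
tool_pos: [0.563, -0.1, 0.1656]
orientation: [-3.132, -0.236, 0.0]
force: [-0.1, -0.3, -0.3]
opening: 0.0932
```

```bash
python3 - <<'E'
from fit import *
from mv import *
import box
lidX=np.array([[a*.135,b*.065,z] for a in(-1,1) for b in(-1,1) for z in(0,.01)]+[[a*.045,b*.008,.04] for a in(-1,1) for b in(-1,1)])
O=[]
for n in('top','scene'):
    c=cam(n); 
    for d in optics.cut_out(n,'lid'):
        ys,xs=np.nonzero(d['region']); print(n,d['confidence'],xs.mean(),ys.mean(),len(xs))
        if len(O)<(1 if n=='top' else 2) : O.append((c,np.array([xs.mean(),ys.mean()])))
for o in([O[0]],[O[1]],O):
    r=least_squares(lambda p:np.concatenate([box.silc(c,T([p[0],p[1],.15],lidX))-uv for c,uv in o]),[.54,-.4]); print(r.x,np.round(r.fun,2))
    q=r.x
for n,(c,_) in zip(('top','scene'),O):
    im=cv2.resize(c['color'],None,fx=4,fy=4,interpolation=cv2.INTER_CUBIC)
    for X in([[.135,.065,.01],[.135,-.065,.01],[-.135,-.065,.01],[-.135,.065,.01]],[[.045,.008,.04],[.045,-.008,.04],[-.045,-.008,.04],[-.045,.008,.04]]):
        cv2.polylines(im,[np.round((w2p(c,T([q[0],q[1],.15],X))+.5)*4-.5).astype(int)],True,(255,0,0),1)
    x0,y0=(390,150) if n=='top' else (215,110)
    save(im[y0*4:(y0+130)*4,x0*4:(x0+130)*4],'lid_'+n)
plan([q[0],q[1],.15],.15+np.pi/2)
E
```

```text
top 0.6 438.7656883798616 217.860176568838 4191
scene 0.91 265.75883905013194 162.49656992084434 1895
[ 0.54592008 -0.39925094] [ 0.42 -0.01]
[ 0.58471219 -0.39452811] [-0.46  0.23]
[ 0.56427485 -0.40056869] [ 0.78 -6.39  4.57 -3.47]
t 18.75 pos [ 0.563  -0.1011  0.1656] rv [-3.132 -0.241  0.   ] F [-0.8  0.   0.2] op 0.0931
jaw yaw -1.417 q6 1.15 tilt z [-0.  0. -1.]
turn 0.004  (q6-> ~ 1.15/1.15) shift mm [-43.5 296.3  15.6]
turn -3.138  (q6-> ~ -1.99/4.29) shift mm [  43.5 -296.3   15.6]
```

View pics/lid_top.png

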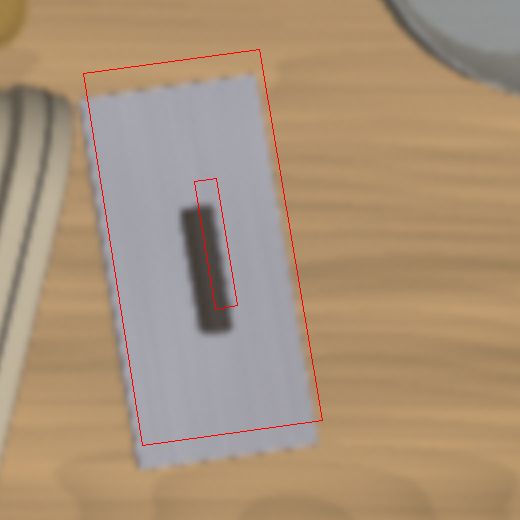

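View pics/lid_scene.png

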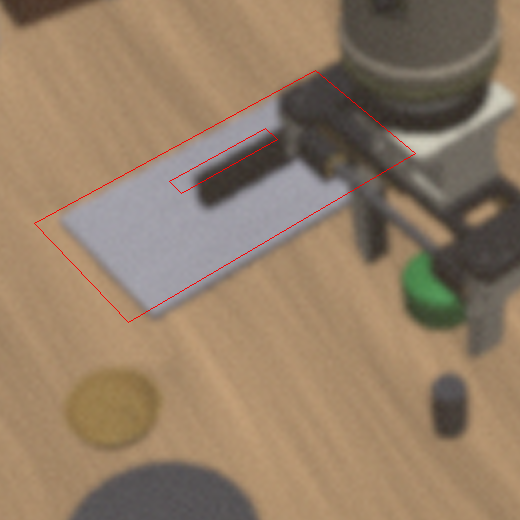

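```bash
python3 - <<'E'
from fit import *
from mv import *
import box
lidX=np.array([[a*.135,b*.065,z] for a in(-1,1) for b in(-1,1) for z in(0,.01)])
ct,cs=cam('top'),cam('scene')
A=(ct,np.array([438.8,218.0])); B=(cs,np.array([276.0,157.0]))
cor=np.array([[80,101],[258,75],[318,442],[140,468]])/4+[389.6,149.6]
X=np.array([[.135,.065,.01],[.135,-.065,.01],[-.135,-.065,.01],[-.135,.065,.01]])
r=least_squares(lambda p:(w2p(ct,T(p,X))-cor).ravel(),[.54,-.4,.15]); print('corners',r.x,np.round(r.fun,1))
y=r.x[2]
for o in([A],[B],[A,B]):
    r=least_squares(lambda p:np.concatenate([box.silc(c,T([p[0],p[1],y],lidX))-uv for c,uv in o]),[.54,-.4]); print(r.x,np.round(r.fun,2))
q=r.x
plan([q[0],q[1],.12],y+np.pi/2)
E
```

```text
corners [ 0.54643413 -0.39847965  0.15007987] [-0.  -0.8 -0.3 -0.5  0.4  0.7 -0.1  0.6]
[ 0.5486304  -0.39875657] [ 0.2  -1.09]
[ 0.54521634 -0.39912219] [-0. -0.]
[ 0.54538543 -0.39854746] [0.14 0.04 0.04 0.13]
t 18.85 pos [ 0.5631 -0.1014  0.1657] rv [-3.132 -0.239 -0.   ] F [-0.2  0.7 -0.2] op 0.0931
jaw yaw -1.419 q6 1.15 tilt z [ 0.  0. -1.]
turn 0.002  (q6-> ~ 1.15/1.15) shift mm [-61.9 291.1  45.6]
turn -3.140  (q6-> ~ -1.99/4.29) shift mm [  61.9 -291.1   45.7]
```

Request:
send_rows:
  targets:
    - [1,[-9,40,0],0]
    - [1,[-9,42,0],0]
    - [1,[-9,42,0],0]
    - [1,[-9,42,0],0]
    - [1,[-9,42,0],0]
    - [1,[-9,42,0],0]
    - [1,[-8,30,0],0]
    - [1,[0,11,0],0]
    - [1,[0,0,45],0]
    - [1,[0,0,0],0]
    - [1,[0,0,0],0]
    - [1,[0,0,0],0]

```text
t: 20.05
tool_pos: [0.5461, -0.3984, 0.1225]
orientation: [3.132, 0.237, 0.002]
force: [0.9, 0.3, -0.2]
opening: 0.0927
```

```bash
python3 - <<'E'
from mv import *
plan([.5457,-.3985,.016],.15+np.pi/2)
c=cam('scene'); save(c['color'],'lid2',(190,70,350,190),5)
E
```

```text
t 20.05 pos [ 0.5461 -0.3984  0.1225] rv [3.132e+00 2.370e-01 2.000e-03] F [ 0.9  0.3 -0.2] op 0.0927
jaw yaw -1.420 q6 0.71 tilt z [ 0.001 -0.001 -1.   ]
turn 0.001  (q6-> ~ 0.71/0.71) shift mm [-6.000e-01 -1.000e-01  1.065e+02]
turn -3.141  (q6-> ~ -2.43/3.85) shift mm [ 3.000e-01 -1.000e-01  1.065e+02]
```

View pics/lid2.png

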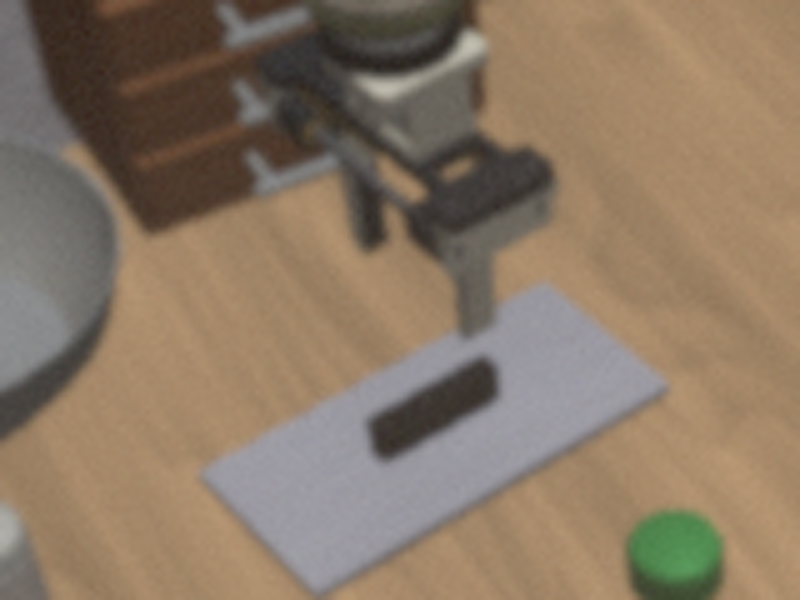

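Request:
send_rows:
  targets:
    - [1,[0,0,40],0]
    - [1,[0,0,40],0]
    - [1,[0,0,20],0]
    - [1,[0,0,5],0]
    - [1,[0,0,0],0]
    - [1,[0,0,0],0]

```text
t: 20.7
tool_pos: [0.5468, -0.3999, 0.0185]
orientation: [3.13, 0.235, 0.004]
force: [-0.3, 0.4, 0.8]
opening: 0.0931
```

```bash
python3 - <<'E'
from mv import *
plan([.5457,-.3985,.016],.15+np.pi/2)
c=cam('scene'); save(c['color'],'lid3',(190,70,350,190),5)
E
```

```text
t 20.70 pos [ 0.5468 -0.3999  0.0185] rv [3.13  0.235 0.004] F [-0.3  0.4  0.8] op 0.0931
jaw yaw -1.421 q6 0.71 tilt z [ 0.003 -0.003 -1.   ]
turn 0.000  (q6-> ~ 0.71/0.71) shift mm [-0.9 -1.6  2.5]
turn -3.141  (q6-> ~ -2.43/3.86) shift mm [0.9 1.5 2.5]
```

View pics/lid3.png

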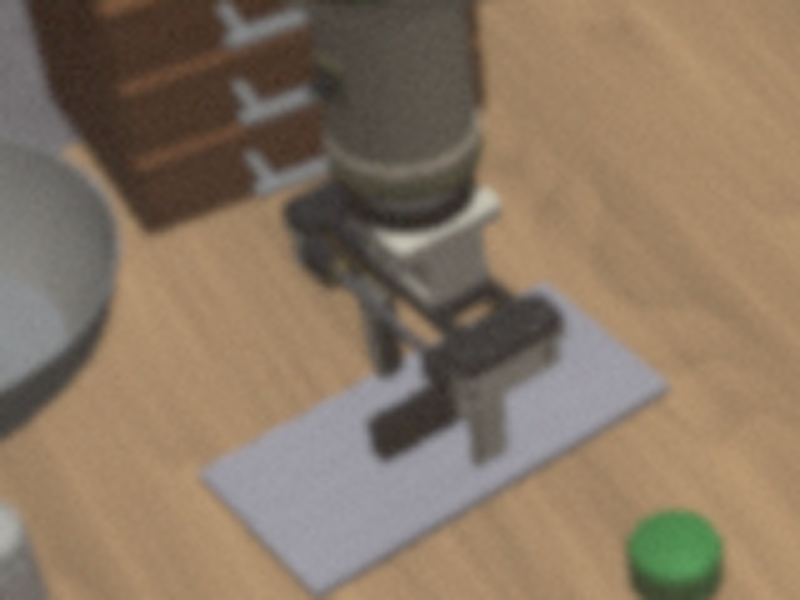

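Request:
send_rows:
  targets:
    - [0,[0,0,1],0]
    - [0,[0,0,0],0]
    - [-1,[0,0,0],0]
    - [-1,[0,0,0],0]
    - [-1,[0,0,0],0]
    - [-1,[0,0,0],0]
    - [-1,[0,0,0],0]
    - [-1,[0,0,0],0]
  newtons: 40

```text
t: 21.55
tool_pos: [0.5452, -0.3988, 0.0146]
orientation: [-3.133, -0.235, 0.0]
force: [-0.5, 0.1, -0.9]
opening: 0.0332
```

Request:
send_rows:
  targets:
    - [-1,[0,0,-10],0]
    - [-1,[0,0,-30],0]
    - [-1,[0,0,-40],0]
    - [-1,[0,0,-40],0]
    - [-1,[0,0,-40],0]
    - [-1,[0,0,0],0]
    - [-1,[0,0,0],0]
    - [-1,[0,0,0],0]

```text
t: 22.35
tool_pos: [0.5447, -0.3983, 0.1737]
orientation: [-3.132, -0.235, 0.002]
force: [-0.9, -0.4, 0.8]
opening: 0.0004
```

```bash
python3 - <<'E'
from fit import *
from mv import *
c=cam('scene'); save(c['color'],'lid4',(170,60,370,210),4)
c=cam('top'); save(c['color'],'lid4t',(380,130,580,280),4)
X=T([.5507,.2115,.1962],[[0,0,.145]])[0]
plan(X,.1962+np.pi/2)
E
```

```text
t 22.45 pos [ 0.5443 -0.398   0.1726] rv [-3.13  -0.235  0.004] F [ 0.4  0.8 -1.1] op 0.0003
jaw yaw -1.421 q6 0.71 tilt z [-0.002  0.002 -1.   ]
turn -0.046  (q6-> ~ 0.67/0.76) shift mm [ 125.2 -596.5   28.9]
turn 3.095  (q6-> ~ 3.81/-2.38) shift mm [-125.   596.7   26.4]
```

View pics/lid4.png

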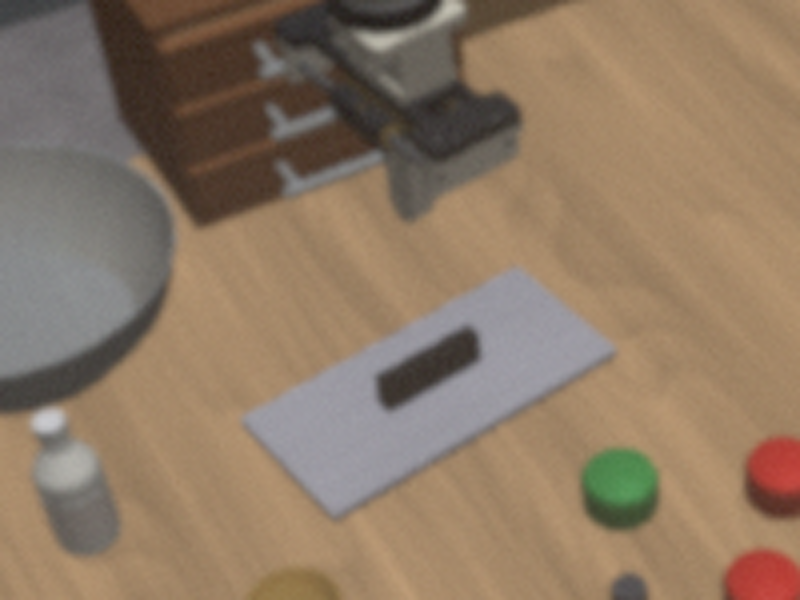

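View pics/lid4t.png

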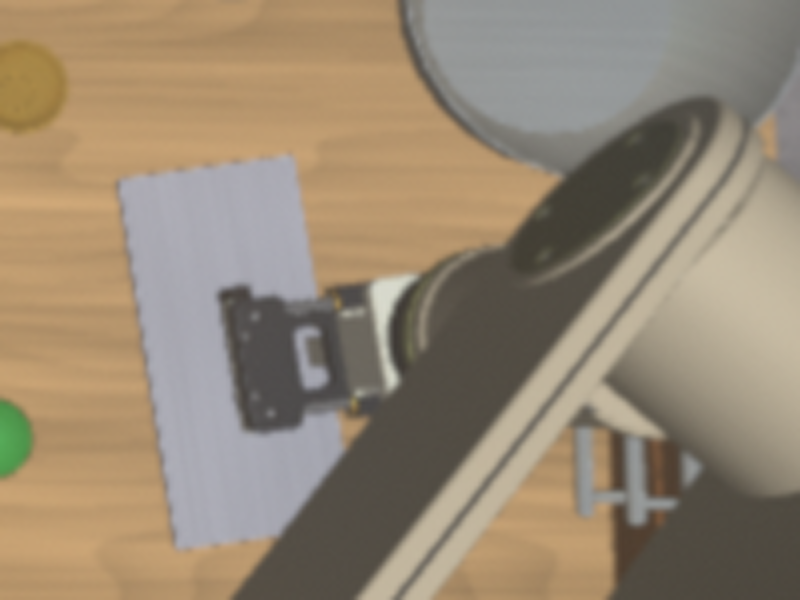

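Request:
send_rows:
  targets:
    - [1,[0,0,0],0]
    - [1,[0,0,0],0]
    - [1,[0,0,0],0]
    - [1,[0,0,0],0]
    - [1,[0,0,0],0]
    - [1,[0,0,0],0]
    - [1,[0,0,0],0]
    - [1,[0,0,0],0]
    - [1,[0,0,40],0]
    - [1,[0,0,40],0]
    - [1,[0,0,0],0]

```text
t: 23.55
tool_pos: [0.5415, -0.3956, 0.0874]
orientation: [-3.125, -0.235, 0.013]
force: [-1.1, 1.2, -1.3]
opening: 0.0841
```

Request:
send_rows:
  targets:
    - [1,[0,0,40],0]
    - [1,[0,0,30],0]
    - [1,[0,0,8],0]
    - [1,[0,0,0],0]
    - [0,[0,0,0],0]
    - [-1,[0,0,0],0]
    - [-1,[0,0,0],0]
    - [-1,[0,0,0],0]
    - [-1,[0,0,0],0]
    - [-1,[0,0,0],0]

```text
t: 24.55
tool_pos: [0.5452, -0.3988, 0.0168]
orientation: [3.133, 0.235, 0.0]
force: [-0.1, 0.2, 1.0]
opening: 0.0495
```

Request:
send_rows:
  targets:
    - [-1,[0,0,0],0]
    - [-1,[0,0,0],0]
    - [-1,[0,0,0],0]
    - [-1,[0,0,0],0]
    - [-1,[0,0,0],0]

```text
t: 25.05
tool_pos: [0.5452, -0.3988, 0.0166]
orientation: [-3.133, -0.235, 0.0]
force: [-0.3, -0.2, -0.8]
opening: 0.0157
```

Gripped at 15.7 mm (bar is 16 mm). Lift.

Request:
send_rows:
  targets:
    - [-1,[0,0,0],0]
    - [-1,[0,0,-5],0]
    - [-1,[0,0,-15],0]
    - [-1,[0,0,-25],0]
    - [-1,[0,0,-35],0]
    - [-1,[0,0,-35],0]
    - [-1,[0,0,-35],0]
    - [-1,[0,0,-20],0]
    - [-1,[0,0,0],0]
    - [-1,[0,0,0],0]
    - [-1,[0,0,0],0]

```text
t: 26.15
tool_pos: [0.5443, -0.398, 0.1844]
orientation: [-3.13, -0.235, 0.004]
force: [0.6, 0.6, -3.1]
opening: 0.0158
```

```bash
python3 - <<'E'
from fit import *
from mv import *
c=cam('scene'); save(c['color'],'lid5',(170,50,370,200),4)
X=T([.5507,.2115,.1962],[[0,0,.18]])[0]
plan(X,.1962+np.pi/2)
E
```

```text
t 26.20 pos [ 0.5442 -0.3979  0.1841] rv [-3.13  -0.235  0.004] F [-1.3 -0.1 -2.6] op 0.0157
jaw yaw -1.421 q6 0.71 tilt z [-0.003  0.003 -1.   ]
turn -0.046  (q6-> ~ 0.67/0.76) shift mm [ 125.2 -596.4    5.5]
turn 3.095  (q6-> ~ 3.81/-2.38) shift mm [-125.2  596.5    2.6]
```

View pics/lid5.png

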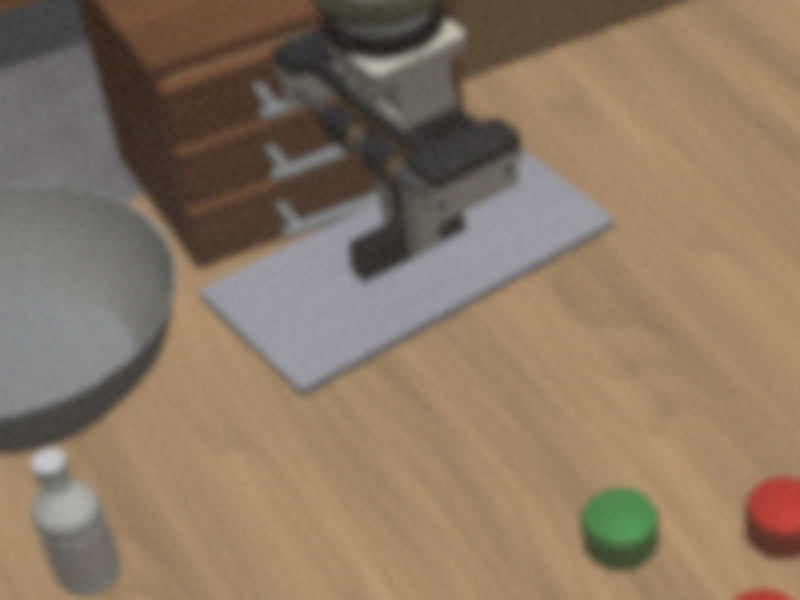

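Request:
send_rows:
  targets:
    - [-1,[0,0,0],-0.046]
    - [-1,[6,-30,0],0]
    - [-1,[9,-42,0],0]
    - [-1,[9,-42,0],0]
    - [-1,[9,-42,0],0]
    - [-1,[9,-42,0],0]
    - [-1,[9,-42,0],0]
    - [-1,[9,-42,0],0]
    - [-1,[9,-42,0],0]
    - [-1,[9,-42,0],0]
    - [-1,[9,-42,0],0]
    - [-1,[9,-42,0],0]

```text
t: 27.4
tool_pos: [0.5506, 0.063, 0.1849]
orientation: [-3.126, -0.307, 0.004]
force: [0.4, 0.0, -2.7]
opening: 0.0162
```

Request:
send_rows:
  targets:
    - [-1,[9,-42,0],0]
    - [-1,[9,-42,0],0]
    - [-1,[6,-30,0],0]
    - [-1,[3,-15,0],0]
    - [-1,[0,0,0],0]
    - [-1,[0,0,0],0]
    - [-1,[0,0,0],0]

```text
t: 28.1
tool_pos: [0.5532, 0.1916, 0.1861]
orientation: [3.126, 0.305, -0.001]
force: [0.1, -0.6, -1.3]
opening: 0.0158
```

```bash
python3 - <<'E'
from fit import *
from mv import *
c=cam('scene'); save(c['color'],'lid6',(310,200,510,350),4)
X=T([.5507,.2115,.1962],[[0,0,.18]])[0]
plan(X,.1962+np.pi/2)
c=cam('top'); save(c['color'],'lid6t',(100,130,300,280),4)
E
```

```text
t 28.15 pos [0.5533 0.1916 0.1863] rv [ 3.126e+00  3.050e-01 -1.000e-03] F [-0.5 -0.2 -3.2] op 0.0159
jaw yaw -1.377 q6 1.62 tilt z [-0.    -0.001 -1.   ]
turn -0.002  (q6-> ~ 1.62/1.62) shift mm [  1.3 -20.    6.3]
turn 3.140  (q6-> ~ 4.76/-1.52) shift mm [-1.3 20.   6.4]
```

View pics/lid6.png

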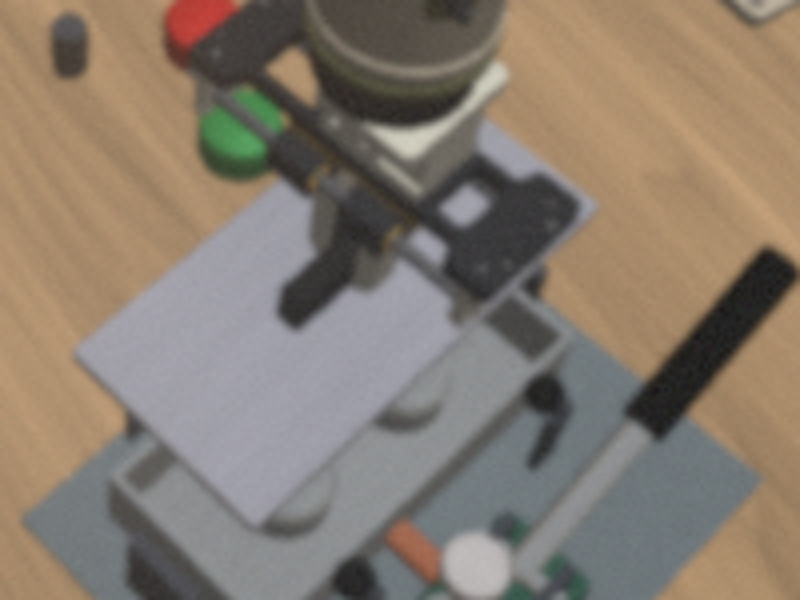

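View pics/lid6t.png

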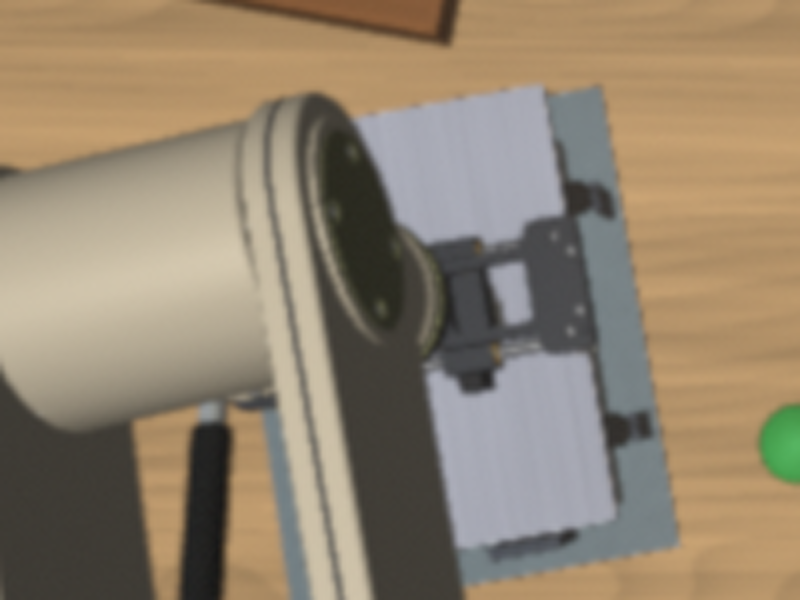

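```bash
python3 - <<'E'
from fit import *
from mv import *
cs=cam('scene'); ct=cam('top'); z=.1863-.0166+.01
X=np.array([[.135,-.065,z],[.135,.065,z],[-.135,.065,z]]); uv=np.array([[76,353],[258,526],[597,207]])/4+[309.6,199.6]
f=lambda p:(w2p(cs,T(p,X))-uv).ravel()
r=least_squares(f,[.55,.19,.19]); print('scene',r.x,np.round(r.fun,1))
X2=np.array([[.135,-.065,z],[-.135,-.065,z]]); uv2=np.array([[543,87],[617,518]])/4+[99.6,129.6]
f2=lambda p:(w2p(ct,T(p,X2))-uv2).ravel()
r=least_squares(f2,[.55,.19,.19]); print('top',r.x,np.round(r.fun,1))
r=least_squares(lambda p:np.r_[f(p),f2(p)],[.55,.19,.19]); print('both',r.x,np.round(r.fun,1))
# station: separate cameras, no bad corner
uvp=np.array([[225,155],[600,88],[680,545],[295,617]])/4+[99.6,129.6]
uvr=np.array([[378,168],[549,133],[620,502],[437,537]])/4+[99.6,129.6]
sr=np.array([[111,360],[415,92],[573,216],[260,523]])/4+[309.6,229.6]
sp=np.array([[20,402],[406,68],[758,358]])/4+[309.6,229.6]
a=lambda p:np.r_[(w2p(ct,T(p,pl))-uvp).ravel(),(w2p(ct,T(p,rim))-uvr).ravel()]
b=lambda p:np.r_[(w2p(cs,T(p,rim[[1,2,3,0]]))-sr).ravel(),(w2p(cs,T(p,pl[[1,2,3]]))-sp).ravel()]
for g in(a,b,lambda p:np.r_[a(p),b(p)]):
    r=least_squares(g,[.54,.2,.1]); print('st',r.x,np.round(r.fun,1))
E
```

```text
scene [0.55482095 0.19448332 0.20038236] [-0.9 -0.3 -0.   0.8  1.  -0.9]
top [0.5539963  0.19237953 0.19445395] [-0.2 -0.9  0.2  0.9]
both [0.55435665 0.19379647 0.19843823] [-0.9 -0.7 -0.2  0.3  1.  -1.1 -1.  -1.1 -0.2  0.6]
st [0.54969602 0.21005398 0.19620437] [-0.5 -0.4  0.7 -1.1  1.1  0.2  0.3  0.7 -0.6 -1.1  0.2 -0.4 -1.2  1.2
  0.1  0.8]
st [0.55211761 0.214636   0.19487207] [-1.1  0.  -0.  -0.4  0.1  0.6  1.3 -1.  -0.8  0.  -0.8  0.3  1.3  0.4]
st [0.55084696 0.21251877 0.19567096] [-1.4 -0.8 -0.1 -1.5  0.2 -0.2 -0.6  0.2 -1.5 -1.6 -0.6 -0.8 -2.1  0.7
 -0.8  0.4 -1.1 -1.  -0.2 -1.3 -0.1 -0.4  1.3 -2.2 -0.8 -0.9 -1.  -0.5
  1.  -0.7]
```

```bash
python3 - <<'E'
from mv import *
plan([.550,.2108,.105],.196+np.pi/2)
E
```

```text
t 28.30 pos [0.5534 0.192  0.1867] rv [3.127 0.305 0.   ] F [ 0.5  0.4 -2.8] op 0.0156
jaw yaw -1.376 q6 1.62 tilt z [ 0. -0. -1.]
turn -0.002  (q6-> ~ 1.62/1.62) shift mm [  0.3 -19.1  81.7]
turn 3.140  (q6-> ~ 4.76/-1.52) shift mm [-0.3 19.1 81.7]
```

Request:
send_rows:
  targets:
    - [-1,[0,-10,0],0]
    - [-1,[0,-9,0],0]
    - [-1,[0,0,20],0]
    - [-1,[0,0,20],0]
    - [-1,[0,0,20],0]
    - [-1,[0,0,12],0]
    - [-1,[0,0,6],0]
    - [-1,[0,0,0],0]
    - [-1,[0,0,0],0]
    - [-1,[0,0,0],0]

```text
t: 29.3
tool_pos: [0.5504, 0.212, 0.11]
orientation: [-3.126, -0.307, -0.003]
force: [0.5, -0.0, -3.1]
opening: 0.016
```

```bash
python3 - <<'E'
from mv import *
plan([.550,.2108,.0966],.196+np.pi/2)
c=cam('scene'); save(c['color'],'lid7',(310,200,510,350),4)
E
```

```text
t 29.30 pos [0.5504 0.212  0.11  ] rv [-3.126e+00 -3.070e-01 -3.000e-03] F [ 0.5 -0.  -3.1] op 0.0160
jaw yaw -1.375 q6 1.66 tilt z [ 0.002  0.001 -1.   ]
turn -0.000  (q6-> ~ 1.66/1.66) shift mm [-0.7  1.1 13.4]
turn 3.141  (q6-> ~ 4.80/-1.49) shift mm [ 0.6 -1.1 13.4]
```

View pics/lid7.png

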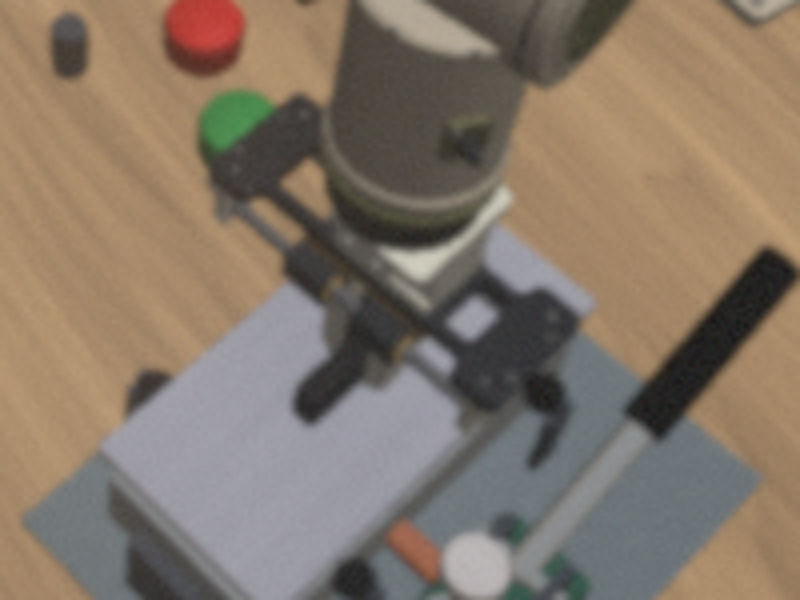

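Request:
send_rows:
  targets:
    - [-1,[0,0,4],0]
    - [-1,[0,0,4],0]
    - [-1,[0,0,3],0]
    - [-1,[0,0,2],0]
    - [-1,[0,0,1],0]
    - [-1,[0,0,0],0]
    - [-1,[0,0,0],0]

```text
t: 30.05
tool_pos: [0.5496, 0.2117, 0.0957]
orientation: [-3.127, -0.307, -0.0]
force: [-5.0, -1.9, 6.6]
opening: 0.0156
```

Request:
send_rows:
  targets:
    - [-1,[0,0,2],0]
    - [-1,[0,0,0],0]
    - [-1,[0,0,0],0]

```text
t: 30.35
tool_pos: [0.5503, 0.212, 0.0946]
orientation: [-3.126, -0.307, -0.003]
force: [-4.4, -1.3, 10.1]
opening: 0.0159
```

Request:
send_rows:
  targets:
    - [-1,[0,0,2],0]
    - [-1,[0,0,0],0]
    - [-1,[0,0,0],0]

```text
t: 30.65
tool_pos: [0.5509, 0.2121, 0.0929]
orientation: [-3.126, -0.307, -0.005]
force: [-2.4, -0.7, 9.7]
opening: 0.0155
```

Request:
send_rows:
  targets:
    - [-1,[0,0,2],0]
    - [-1,[0,0,0],0]
    - [-1,[0,0,2],0]
    - [-1,[0,0,0],0]
    - [-1,[0,0,0],0]

```text
t: 31.15
tool_pos: [0.5515, 0.2122, 0.0886]
orientation: [-3.126, -0.307, -0.007]
force: [2.9, 0.2, 5.1]
opening: 0.0158
```

Request:
send_rows:
  targets:
    - [-1,[0,0,2],0]
    - [-1,[0,0,0],0]
    - [-1,[0,0,2],0]
    - [-1,[0,0,0],0]
    - [-1,[0,0,0],0]

```text
t: 31.65
tool_pos: [0.5515, 0.2122, 0.0844]
orientation: [-3.126, -0.307, -0.007]
force: [4.0, 1.2, 5.9]
opening: 0.0156
```

Request:
send_rows:
  targets:
    - [-1,[0,0,2],0]
    - [-1,[0,0,0],0]
    - [-1,[0,0,2],0]
    - [-1,[0,0,0],0]
    - [-1,[0,0,0],0]

```text
t: 32.15
tool_pos: [0.5509, 0.212, 0.0794]
orientation: [-3.126, -0.307, -0.005]
force: [6.4, 0.9, 1.1]
opening: 0.0153
```

Request:
send_rows:
  targets:
    - [-1,[0,0,2],0]
    - [-1,[0,0,0],0]
    - [-1,[0,0,1],0]
    - [-1,[0,0,0],0]
    - [-1,[0,0,0],0]

```text
t: 32.65
tool_pos: [0.5504, 0.2119, 0.0765]
orientation: [-3.126, -0.307, -0.003]
force: [4.0, 0.4, 6.2]
opening: 0.0156
```

```bash
python3 - <<'E'
from mv import *
st()
c=cam('scene'); save(c['color'],'lid8',(310,220,510,370),4)
E
```

```text
t 32.65 pos [0.5504 0.2119 0.0765] rv [-3.126e+00 -3.070e-01 -3.000e-03] F [4.  0.4 6.2] op 0.0156
```

View pics/lid8.png

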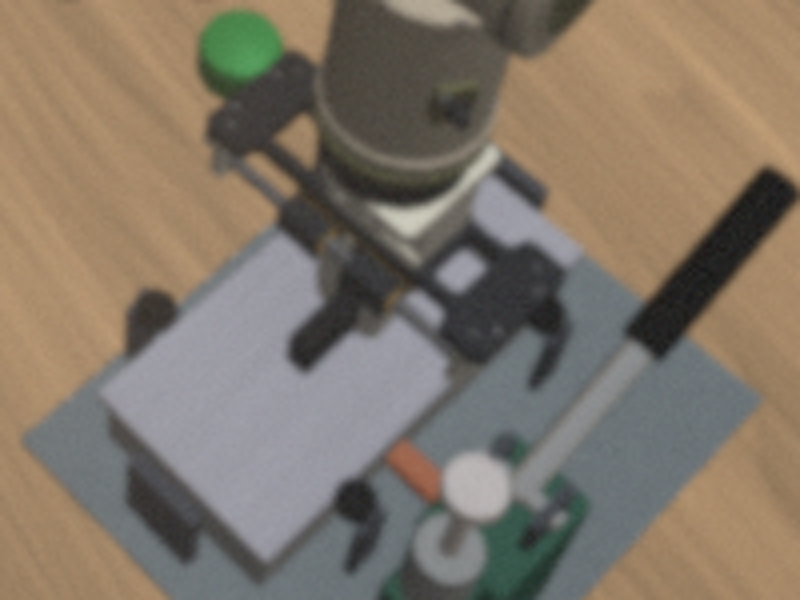

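Request:
send_rows:
  targets:
    - [-1,[0,0,1],0]
    - [-1,[0,0,1],0]
    - [-1,[0,0,1],0]
    - [-1,[0,0,0],0]
    - [-1,[0,0,0],0]

```text
t: 33.2
tool_pos: [0.5505, 0.2119, 0.0764]
orientation: [-3.126, -0.307, -0.003]
force: [-9.0, -3.9, 29.2]
opening: 0.0153
```

Request:
send_rows:
  targets:
    - [-1,[0,0,-3],0]
    - [-0.2,[0,0,0],0]
    - [-0.2,[0,0,0],0]
    - [-0.2,[0,0,0],0]
    - [-0.2,[0,0,0],0]
    - [-0.2,[0,0,-20],0]
    - [-0.2,[0,0,-30],0]
    - [-0.2,[0,0,-20],0]
    - [-1,[0,0,0],0]
    - [-1,[0,0,0],0]
    - [-1,[0,0,0],0]
    - [-1,[0,0,0],0]

```text
t: 34.4
tool_pos: [0.5484, 0.2114, 0.1438]
orientation: [3.126, 0.307, -0.004]
force: [1.0, -0.3, -0.1]
opening: 0.0099
```

```bash
python3 - <<'E'
from mv import *
plan([.5505,.212,.105],.196+np.pi/2)
c=cam('scene'); save(c['color'],'lid9',(310,220,510,370),4)
E
```

```text
t 34.40 pos [0.5484 0.2114 0.1438] rv [ 3.126  0.307 -0.004] F [ 1.  -0.3 -0.1] op 0.0099
jaw yaw -1.375 q6 1.66 tilt z [-0.003 -0.001 -1.   ]
turn -0.000  (q6-> ~ 1.66/1.66) shift mm [ 2.2 -0.2 38.8]
turn 3.141  (q6-> ~ 4.80/-1.49) shift mm [-2.   0.2 38.8]
```

View pics/lid9.png

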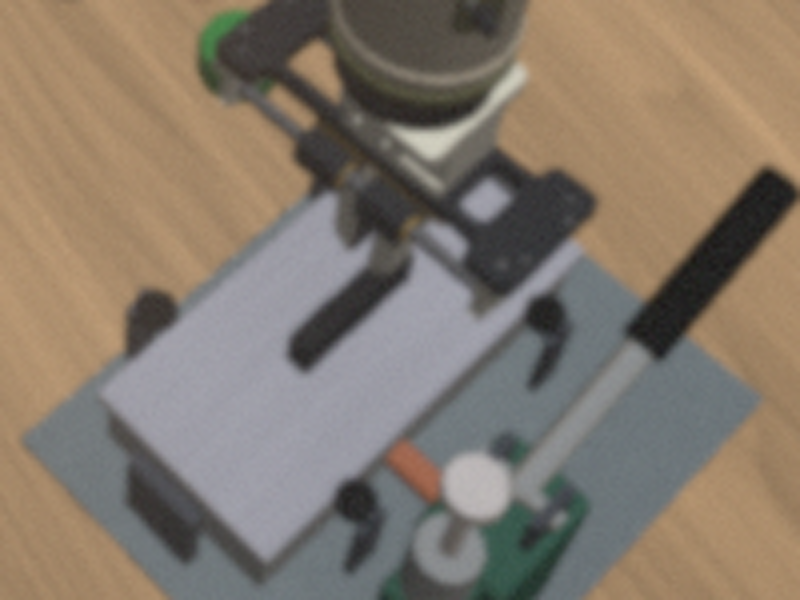

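Request:
send_rows:
  targets:
    - [-1,[2,0,0],0]
    - [-1,[0,0,0],0]
    - [-1,[0,0,15],0]
    - [-1,[0,0,15],0]
    - [-1,[0,0,8],0]
    - [-1,[0,0,3],0]
    - [-1,[0,0,2],0]
    - [-1,[0,0,1],0]
    - [-1,[0,0,0],0]
    - [-1,[0,0,0],0]

```text
t: 35.45
tool_pos: [0.5518, 0.2122, 0.1022]
orientation: [-3.126, -0.307, -0.001]
force: [-0.5, -0.1, -0.8]
opening: 0.0005
```

Request:
send_rows:
  targets:
    - [-1,[0,0,1],0]
    - [-1,[0,0,1],0]
    - [-1,[0,0,1],0]
    - [-1,[0,0,0],0]
    - [-1,[0,0,0],0]

```text
t: 35.95
tool_pos: [0.5518, 0.2122, 0.1003]
orientation: [-3.126, -0.307, -0.001]
force: [-3.6, -1.5, 11.1]
opening: 0.0003
```

Request:
send_rows:
  targets:
    - [-1,[0,0,1],0]
    - [-1,[0,0,0],0]
    - [-1,[0,0,0],0]

```text
t: 36.25
tool_pos: [0.5518, 0.2122, 0.1002]
orientation: [-3.126, -0.307, -0.002]
force: [-9.1, -3.5, 17.3]
opening: 0.0011
```

Request:
send_rows:
  targets:
    - [-1,[0,0,-10],0]
    - [-1,[0,0,-30],0]
    - [-1,[0,0,-40],0]
    - [-1,[0,0,-40],0]
    - [-1,[0,0,-40],0]
    - [-1,[0,45,0],0]
    - [-1,[0,45,0],0]
    - [-1,[0,45,0],0]
    - [-1,[0,45,0],0]
    - [-1,[0,45,0],0]
    - [-1,[0,45,0],0]
    - [-1,[0,0,0],0]

```text
t: 37.45
tool_pos: [0.6043, -0.0582, 0.2575]
orientation: [3.126, 0.298, -0.0]
force: [-0.3, 0.5, -0.3]
opening: 0.0005
```

```bash
python3 - <<'E'
from mv import *
st()
c=cam('scene'); save(c['color'],'lev_s',(310,220,520,370),3.8)
c=cam('top'); save(c['color'],'lev_t',(100,130,300,280),4)
E
```

```text
t 37.45 pos [ 0.6043 -0.0582  0.2575] rv [ 3.126  0.298 -0.   ] F [-0.3  0.5 -0.3] op 0.0005
```

View pics/lev_s.png

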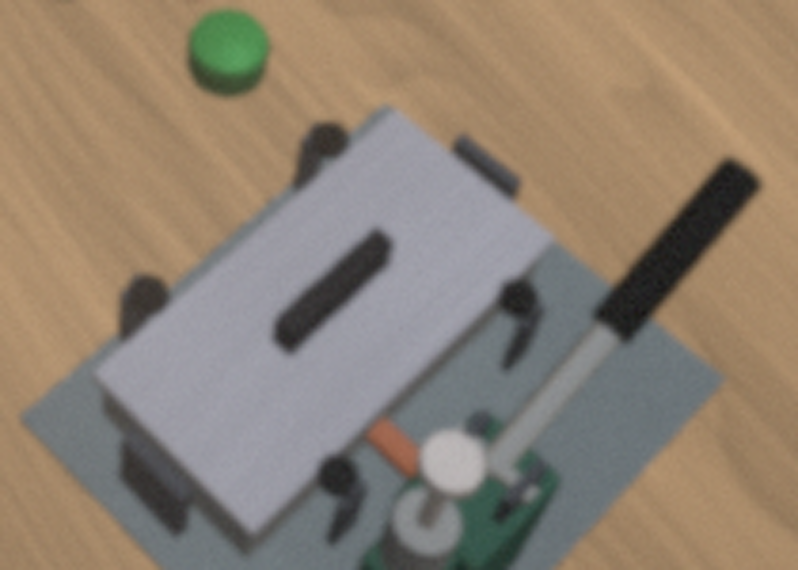

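View pics/lev_t.png

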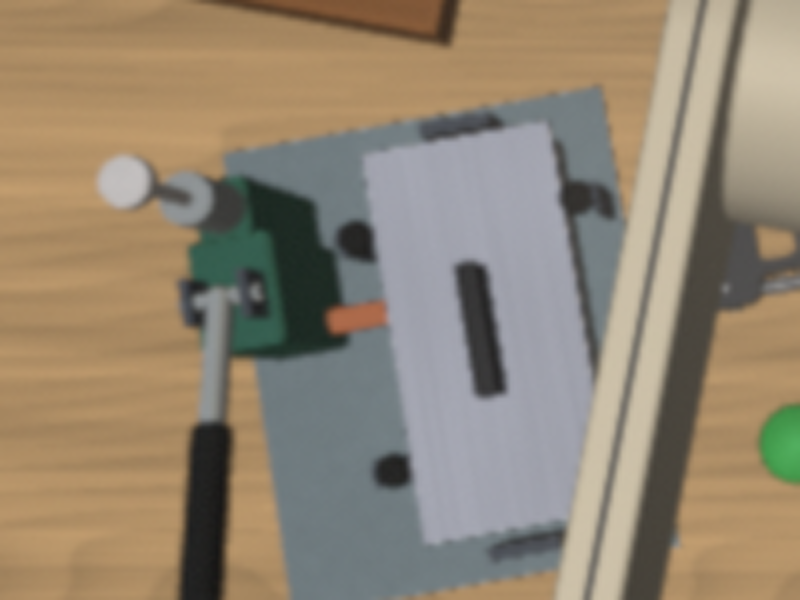

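```bash
cat > lever.py <<'E'
from fit import *
SP=[.550,.2105,.196]
def arm(px,py,s,a=np.radians(26),up=0.): # station coords
    return np.array([[px-s*np.cos(a)-up*np.sin(a)*-1*-1*1, py, .15+s*np.sin(a)+up*np.cos(a)]])
E
python3 - <<'E'
from lever import *
ct,cs=cam('top'),cam('scene')
obs=[(ct,.2,[201,606],4,(99.6,129.6)),(ct,.09,[211,425],4,(99.6,129.6)),(cs,.2,[741,172],3.8,(309.6,219.6)),(cs,.09,[614,326],3.8,(309.6,219.6))]
def f(p): return np.concatenate([(w2p(c,T(SP,arm(p[0],p[1],s)))[0]-(np.array(u)/k+o)) for c,s,u,k,o in obs])
r=least_squares(f,[.05,.14]); print(r.x,np.round(r.fun,1))
def f3(p): return np.concatenate([(w2p(c,T(SP,arm(p[0],p[1],s,p[2])))[0]-(np.array(u)/k+o)) for c,s,u,k,o in obs])
r=least_squares(f3,[.05,.14,.45]); print(r.x,np.round(r.fun,1))
px,py=r.x[:2]
for a in(26,26-51.6):
    print(a,T(SP,arm(px,py,.17,np.radians(a),.012)))
for n in('top','scene'):
  for d in optics.cut_out(n,'gauge'): print(n,d['confidence'],d['point'])
print(w2p(ct,T(SP,[[.105,.14,.26]])))
E
```

```text
[0.04562002 0.14278297] [-0.5 -0.  -0.1  0.8  0.8 -1.  -1.6  0.9]
[0.04584925 0.14296943 0.44198445] [-0.1  0.2  0.   0.9  0.8 -0.7 -1.6  1.1]
26 [[0.41209924 0.32888018 0.23530862]]
-25.6 [[0.42183808 0.33081381 0.08736741]]
top 0.54 [136.4, 178.9]
scene 0.61 [426.4, 342.4]
[[129.58116024 174.63713184]]
```

```bash
python3 - <<'E'
from lever import *
from mv import plan
c=cam('scene'); save(c['color'],'full_s')
c=cam('top'); save(c['color'],'full_t')
P=T(SP,[[-.113,.14,.30]])[0]; print(P); s=robot.read_state(); print(np.round(s['q'],2))
plan(P,.196+np.pi/2)
E
```

```text
[0.41189892 0.32581301 0.3       ]
[-0.17  0.13  1.41  0.    1.59  1.2 ]
t 37.85 pos [ 0.604  -0.0514  0.2578] rv [-3.126 -0.31  -0.   ] F [ 0.3  0.2 -0.6] op 0.0004
jaw yaw -1.373 q6 1.20 tilt z [ 0.  0. -1.]
turn 0.002  (q6-> ~ 1.21/1.20) shift mm [-114.9 -407.4  -42.2]
turn -3.140  (q6-> ~ -1.94/4.34) shift mm [114.9 407.4 -42.2]
```

View pics/full_s.png

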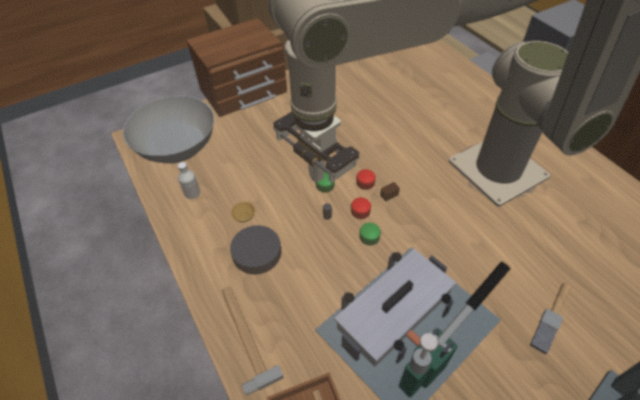

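View pics/full_t.png

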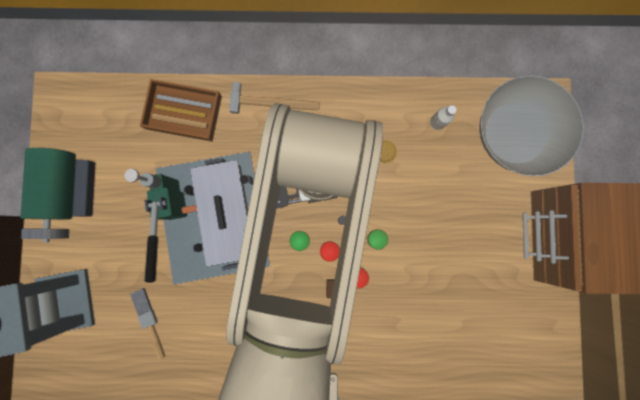

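Request:
send_rows:
  targets:
    - [-1,[0,0,-42],0]
    - [-1,[-11,-40,0],0]
    - [-1,[-11,-40,0],0]
    - [-1,[-11,-40,0],0]
    - [-1,[-11,-40,0],0]
    - [-1,[-11,-40,0],0]
    - [-1,[-11,-40,0],0]
    - [-1,[-11,-40,0],0]
    - [-1,[-11,-40,0],0]
    - [-1,[-11,-40,0],0]
    - [-1,[-11,-40,0],0]
    - [-1,[-4,-6,0],0]

```text
t: 39.05
tool_pos: [0.4105, 0.3272, 0.2998]
orientation: [-3.124, -0.315, 0.001]
force: [1.3, -0.8, 0.2]
opening: 0.0006
```

Request:
send_rows:
  targets:
    - [-1,[0,0,0],0]
    - [-1,[0,0,0],0]
    - [-1,[0,0,0],0]

```text
t: 39.35
tool_pos: [0.4138, 0.3224, 0.2997]
orientation: [3.126, 0.305, 0.0]
force: [1.1, -0.7, 0.8]
opening: 0.0003
```

```bash
python3 - <<'E'
from lever import *
from mv import plan
P=T(SP,[[-.113,.14,.25]])[0]
plan(P,.196+np.pi/2)
c=cam('scene'); save(c['color'],'lv1',(350,150,550,300),4)
E
```

```text
t 39.35 pos [0.4138 0.3224 0.2997] rv [3.126 0.305 0.   ] F [ 1.1 -0.7  0.8] op 0.0003
jaw yaw -1.376 q6 1.94 tilt z [ 0. -0. -1.]
turn -0.001  (q6-> ~ 1.94/1.94) shift mm [-1.2 -3.8 49.7]
turn 3.140  (q6-> ~ 5.08/-1.20) shift mm [ 1.2  3.7 49.7]
```

View pics/lv1.png

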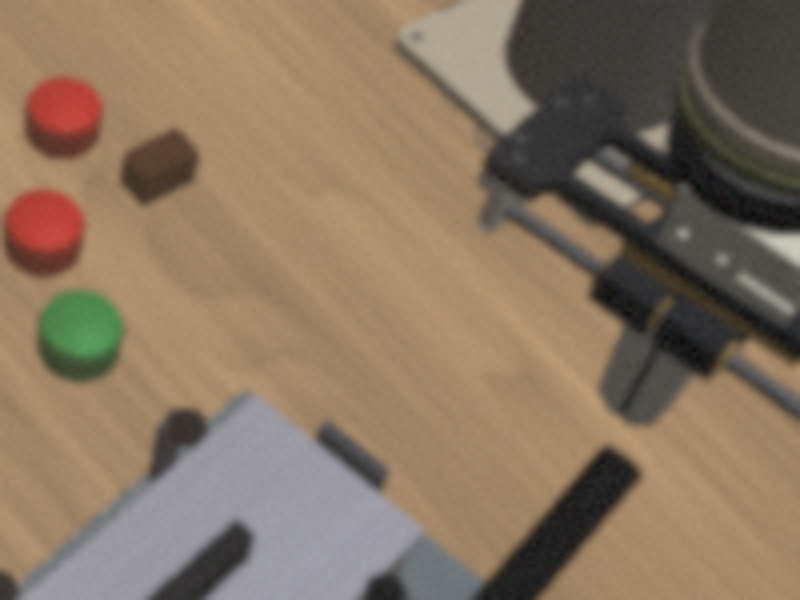

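Request:
send_rows:
  targets:
    - [-1,[-1,-4,20],0]
    - [-1,[0,0,20],0]
    - [-1,[0,0,10],0]
    - [-1,[0,0,10],0]
    - [-1,[0,0,10],0]
    - [-1,[0,0,10],0]
    - [-1,[0,0,0],0]
    - [-1,[0,0,0],0]

```text
t: 40.2
tool_pos: [0.4128, 0.3273, 0.2213]
orientation: [-3.125, -0.306, -0.005]
force: [1.6, -1.0, 5.7]
opening: 0.0
```

```bash
python3 - <<'E'
from lever import *
from mv import plan
P=T(SP,[[-.113,.14,.09]])[0]
plan(P,.196+np.pi/2)
c=cam('scene'); save(c['color'],'lv2',(350,180,550,330),4)
E
```

```text
t 40.20 pos [0.4128 0.3273 0.2213] rv [-3.125 -0.306 -0.005] F [ 1.6 -1.   5.7] op 0.0000
jaw yaw -1.376 q6 1.95 tilt z [ 0.003  0.002 -1.   ]
turn -0.001  (q6-> ~ 1.95/1.95) shift mm [ -1.6   1.4 131.3]
turn 3.141  (q6-> ~ 5.09/-1.19) shift mm [  0.7  -1.1 131.3]
```

View pics/lv2.png

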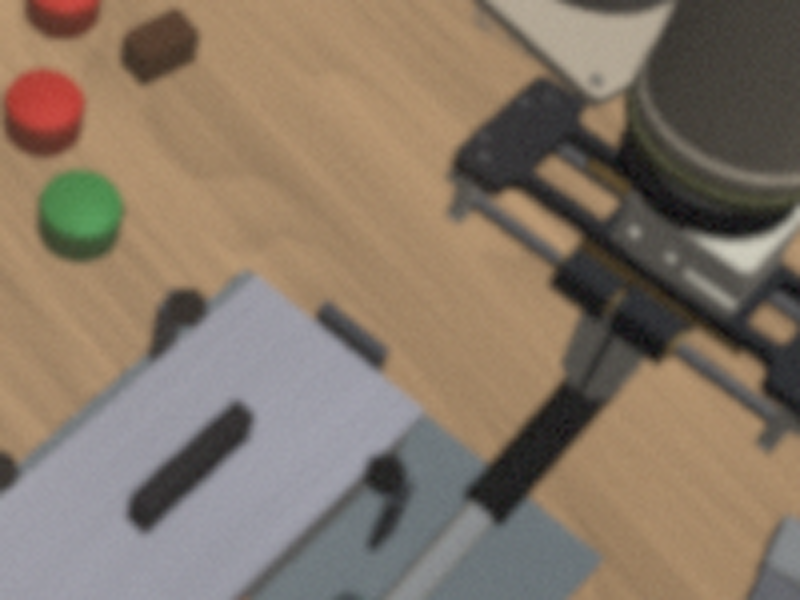

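Request:
send_rows:
  targets:
    - [-1,[0,0,12],0]
    - [-1,[0,0,12],0]
    - [-1,[0,0,12],0]
    - [-1,[0,0,12],0]
    - [-1,[0,0,12],0]
    - [-1,[0,0,12],0]
    - [-1,[0,0,12],0]
    - [-1,[0,0,12],0]
    - [-1,[0,0,12],0]
    - [-1,[0,0,8],0]
    - [-1,[0,0,0],0]
    - [-1,[0,0,0],0]

```text
t: 41.45
tool_pos: [0.4147, 0.3282, 0.1072]
orientation: [-3.124, -0.306, -0.01]
force: [0.5, -0.7, 14.0]
opening: 0.0004
```

```bash
python3 - <<'E'
from lever import *
from mv import plan
P=T(SP,[[-.113,.14,.085]])[0]
plan(P,.196+np.pi/2)
c=cam('scene'); save(c['color'],'lv3',(350,220,550,370),4)
E
```

```text
t 41.45 pos [0.4147 0.3282 0.1072] rv [-3.124 -0.306 -0.01 ] F [ 0.5 -0.7 14. ] op 0.0004
jaw yaw -1.376 q6 1.95 tilt z [ 0.006  0.003 -1.   ]
turn -0.001  (q6-> ~ 1.95/1.95) shift mm [-3.3  1.8 22.1]
turn 3.141  (q6-> ~ 5.09/-1.19) shift mm [ 3.  -1.7 22.2]
```

View pics/lv3.png

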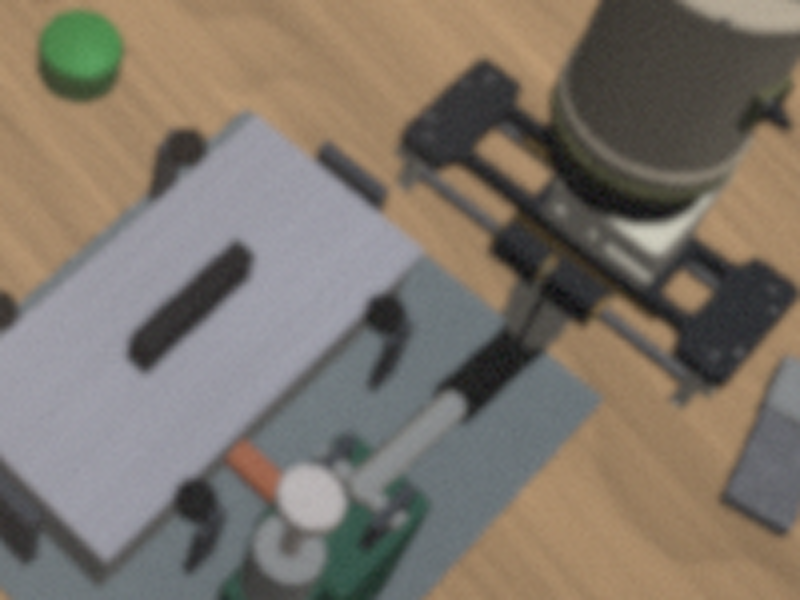

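Request:
send_rows:
  targets:
    - [-1,[0,0,8],0]
    - [-1,[0,0,7],0]
    - [-1,[0,0,0],0]
    - [-1,[0,0,0],0]

```text
t: 41.9
tool_pos: [0.4149, 0.3286, 0.0926]
orientation: [-3.123, -0.306, -0.011]
force: [0.8, -0.1, 14.3]
opening: 0.0003
```

Request:
send_rows:
  targets:
    - [-1,[0,0,3],0]
    - [-1,[0,0,0],0]
    - [-1,[0,0,0],0]

```text
t: 42.2
tool_pos: [0.4156, 0.3288, 0.0907]
orientation: [-3.123, -0.306, -0.014]
force: [0.3, -1.4, 20.8]
opening: 0.0005
```

Request:
send_rows:
  targets:
    - [-1,[0,0,2],0]
    - [-1,[0,0,0],0]
    - [-1,[0,0,0],0]

```text
t: 42.5
tool_pos: [0.4159, 0.329, 0.0901]
orientation: [-3.123, -0.306, -0.015]
force: [-4.1, -5.0, 30.9]
opening: -0.0
```

Request:
send_rows:
  targets:
    - [-1,[0,0,-15],0]
    - [-1,[0,0,-15],0]
    - [-1,[0,0,-15],0]
    - [-1,[0,0,-15],0]
    - [-1,[0,0,-15],0]
    - [-1,[0,0,-15],0]
    - [-1,[0,0,-15],0]
    - [-1,[0,0,-15],0]
    - [-1,[0,0,-15],0]
    - [-1,[0,0,-15],0]
    - [-1,[0,0,-15],0]
    - [-1,[0,0,0],0]

```text
t: 43.7
tool_pos: [0.4128, 0.3275, 0.2517]
orientation: [-3.124, -0.306, -0.006]
force: [-0.1, -0.4, 0.1]
opening: 0.0006
```

```bash
python3 - <<'E'
from lever import *
from mv import plan
P=T(SP,[[-.113,.14,.085]])[0]
plan(P,.196+np.pi/2)
c=cam('scene'); save(c['color'],'lv4',(350,220,550,370),4)
for z in(.18,.22,.24,.264): print(z,(w2p(c,T(SP,[[.105,.14,z]]))-[350,220])*4)
E
```

```text
t 43.70 pos [0.4128 0.3275 0.2517] rv [-3.124 -0.306 -0.006] F [-0.1 -0.4  0.1] op 0.0006
jaw yaw -1.376 q6 1.95 tilt z [ 0.004  0.003 -1.   ]
turn -0.001  (q6-> ~ 1.95/1.95) shift mm [ -2.    1.8 166.7]
turn 3.141  (q6-> ~ 5.09/-1.19) shift mm [  0.5  -1.2 166.7]
0.18 [[285.7167709  540.29380873]]
0.22 [[299.84383977 507.43657127]]
0.24 [[307.32553594 490.0185501 ]]
0.264 [[316.70245727 468.17183323]]
```

View pics/lv4.png

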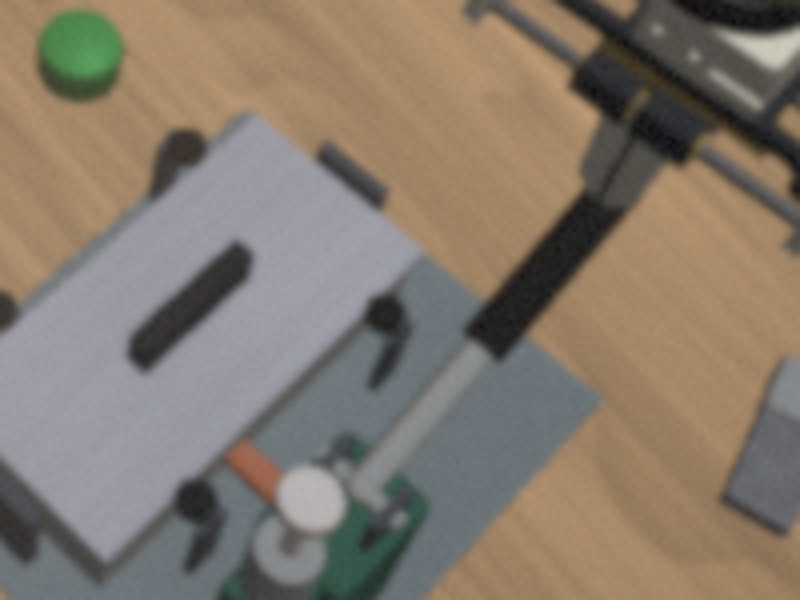

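Request:
send_rows:
  targets:
    - [-1,[0,0,16],0]
    - [-1,[0,0,16],0]
    - [-1,[0,0,16],0]
    - [-1,[0,0,16],0]
    - [-1,[0,0,16],0]
    - [-1,[0,0,16],0]
    - [-1,[0,0,16],0]
    - [-1,[0,0,16],0]
    - [-1,[0,0,16],0]
    - [-1,[0,0,16],0]
    - [-1,[0,0,4],0]
    - [-1,[0,0,0],0]

```text
t: 44.95
tool_pos: [0.4135, 0.3283, 0.0885]
orientation: [-3.124, -0.307, -0.008]
force: [-7.8, -4.8, 35.9]
opening: 0.0004
```

Request:
send_rows:
  targets:
    - [-1,[0,0,0],0]

```text
t: 45.05
tool_pos: [0.4135, 0.3283, 0.0886]
orientation: [-3.124, -0.307, -0.008]
force: [-6.8, -4.4, 35.4]
opening: 0.0002
```

Request:
send_rows:
  targets:
    - [-1,[0,0,0],0]
    - [-1,[0,0,-14],0]
    - [-1,[0,0,-15],0]
    - [-1,[0,0,-15],0]
    - [-1,[0,0,-15],0]
    - [-1,[0,0,-15],0]
    - [-1,[0,0,-15],0]
    - [-1,[0,0,-15],0]
    - [-1,[0,0,-15],0]
    - [-1,[0,0,-15],0]
    - [-1,[0,0,-15],0]
    - [-1,[0,0,-15],0]

```text
t: 46.25
tool_pos: [0.4119, 0.3269, 0.2479]
orientation: [3.126, 0.307, 0.001]
force: [0.7, 0.5, 0.3]
opening: 0.0008
```

```bash
cat > g.py <<'E'
from lever import *
c=cam('scene'); st(); import sys
save(c['color'],sys.argv[1],(350,220,550,370),4)
E
python3 g.py lv5
```

```text
t 46.30 pos [0.4121 0.3273 0.2505] rv [-3.126e+00 -3.070e-01 -3.000e-03] F [0.  0.8 3.2] op 0.0007
```

View pics/lv5.png

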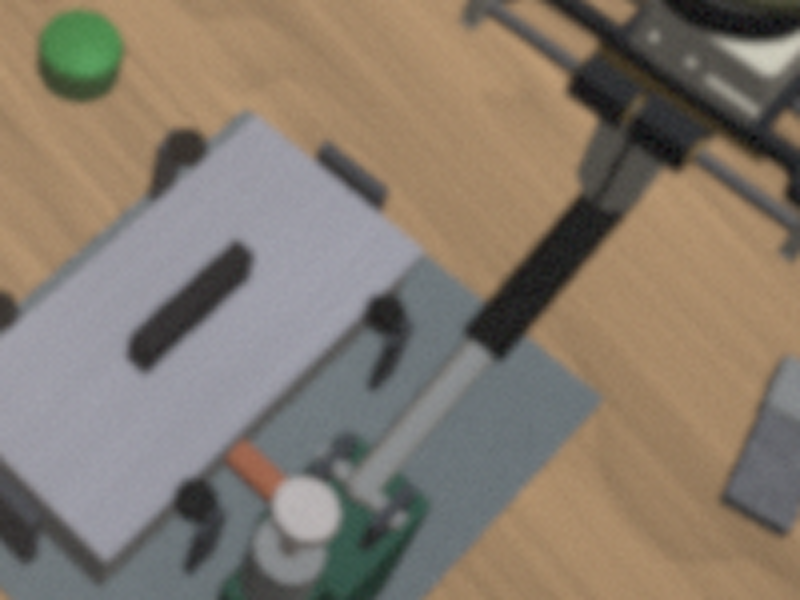

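Request:
send_rows:
  targets:
    - [-1,[0,0,16],0]
    - [-1,[0,0,16],0]
    - [-1,[0,0,16],0]
    - [-1,[0,0,16],0]
    - [-1,[0,0,16],0]
    - [-1,[0,0,16],0]
    - [-1,[0,0,16],0]
    - [-1,[0,0,16],0]
    - [-1,[0,0,16],0]
    - [-1,[0,0,14],0]
    - [-1,[0,0,3],0]
    - [-1,[0,0,0],0]

```text
t: 47.5
tool_pos: [0.412, 0.3277, 0.0886]
orientation: [-3.125, -0.307, -0.003]
force: [-3.0, -1.6, 21.7]
opening: 0.0006
```

Request:
send_rows:
  targets:
    - [-1,[0,0,0],0]
    - [-1,[0,0,-11],0]
    - [-1,[0,0,-15],0]
    - [-1,[0,0,-15],0]
    - [-1,[0,0,-15],0]
    - [-1,[0,0,-15],0]
    - [-1,[0,0,-15],0]
    - [-1,[0,0,-15],0]
    - [-1,[0,0,-15],0]
    - [-1,[0,0,-15],0]
    - [-1,[0,0,-15],0]
    - [-1,[0,0,-15],0]

```text
t: 48.7
tool_pos: [0.4117, 0.3269, 0.2473]
orientation: [3.126, 0.307, -0.0]
force: [-0.0, 0.3, -0.4]
opening: 0.0005
```

Request:
send_rows:
  targets:
    - [-1,[0,0,0],0]
    - [-1,[0,0,0],0]

```text
t: 48.9
tool_pos: [0.4105, 0.3266, 0.2463]
orientation: [3.125, 0.307, -0.004]
force: [-0.5, -0.0, -0.5]
opening: 0.0004
```

Request:
send_rows:
  targets:
    - [-1,[0,0,16],0]
    - [-1,[0,0,16],0]
    - [-1,[0,0,16],0]
    - [-1,[0,0,16],0]
    - [-1,[0,0,16],0]
    - [-1,[0,0,16],0]
    - [-1,[0,0,16],0]
    - [-1,[0,0,16],0]
    - [-1,[0,0,16],0]
    - [-1,[0,0,14],0]
    - [-1,[0,0,3],0]
    - [-1,[0,0,0],0]

```text
t: 50.1
tool_pos: [0.4122, 0.3277, 0.0888]
orientation: [-3.125, -0.307, -0.003]
force: [-2.4, -1.6, 20.3]
opening: 0.0005
```

Request:
send_rows:
  targets:
    - [-1,[0,0,0],0]
    - [-1,[0,0,-11],0]
    - [-1,[0,0,-15],0]
    - [-1,[0,0,-15],0]
    - [-1,[0,0,-15],0]
    - [-1,[0,0,-15],0]
    - [-1,[0,0,-15],0]
    - [-1,[0,0,-15],0]
    - [-1,[0,0,-15],0]
    - [-1,[0,0,-15],0]
    - [-1,[0,0,-15],0]
    - [-1,[0,0,-15],0]

```text
t: 51.3
tool_pos: [0.4117, 0.3269, 0.2477]
orientation: [3.126, 0.307, 0.0]
force: [0.2, 1.2, -0.5]
opening: 0.0005
```

```bash
python3 g.py lv6
```

```text
t 51.35 pos [0.4119 0.3273 0.2502] rv [-3.126e+00 -3.070e-01 -3.000e-03] F [ 1.  -0.6  2.4] op 0.0006
```

View pics/lv6.png

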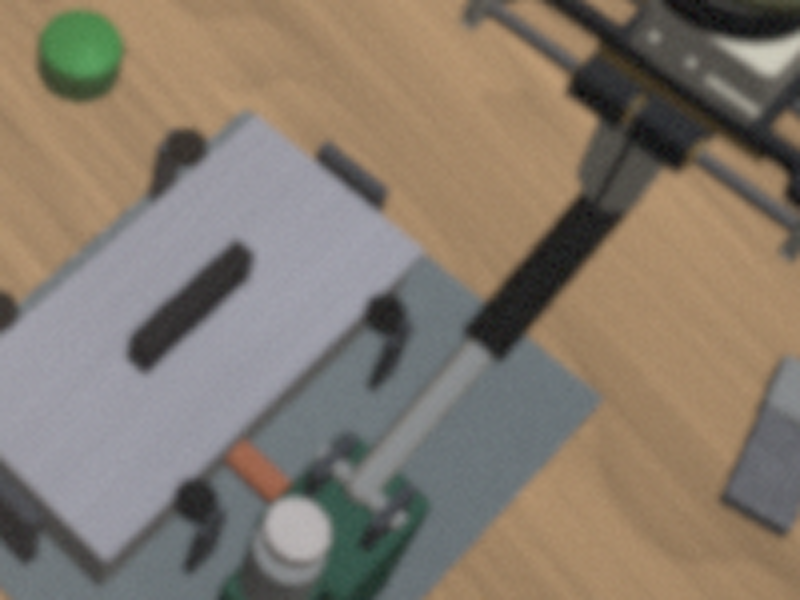

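Request:
send_rows:
  targets:
    - [-1,[0,0,-5],0]
    - [-1,[0,0,0],0]

```text
t: 51.55
tool_pos: [0.4107, 0.3268, 0.2521]
orientation: [3.126, 0.307, -0.003]
force: [0.5, -0.2, -0.3]
opening: 0.0005
```

Request:
send_rows:
  targets:
    - [-1,[0,0,17],0]
    - [-1,[0,0,17],0]
    - [-1,[0,0,17],0]
    - [-1,[0,0,17],0]
    - [-1,[0,0,17],0]
    - [-1,[0,0,16],0]
    - [-1,[0,0,16],0]
    - [-1,[0,0,16],0]
    - [-1,[0,0,16],0]
    - [-1,[0,0,14],0]
    - [-1,[0,0,3],0]
    - [-1,[0,0,0],0]

```text
t: 52.75
tool_pos: [0.4126, 0.3279, 0.0892]
orientation: [-3.125, -0.307, -0.005]
force: [-1.3, -0.4, 16.9]
opening: 0.0008
```

Request:
send_rows:
  targets:
    - [-1,[0,0,0],0]
    - [-1,[0,0,-16],0]
    - [-1,[0,0,-15],0]
    - [-1,[0,0,-15],0]
    - [-1,[0,0,-15],0]
    - [-1,[0,0,-15],0]
    - [-1,[0,0,-15],0]
    - [-1,[0,0,-15],0]
    - [-1,[0,0,-15],0]
    - [-1,[0,0,-15],0]
    - [-1,[0,0,-15],0]
    - [-1,[0,0,-15],0]

```text
t: 53.95
tool_pos: [0.4113, 0.3269, 0.2531]
orientation: [3.126, 0.307, -0.001]
force: [-0.5, -0.3, 0.8]
opening: 0.0004
```

Request:
send_rows:
  targets:
    - [-1,[0,0,0],0]
    - [-1,[0,0,0],0]

```text
t: 54.15
tool_pos: [0.4108, 0.3268, 0.2522]
orientation: [3.126, 0.307, -0.003]
force: [-0.3, -0.5, -1.2]
opening: 0.0007
```

```bash
python3 g.py lv7
```

```text
t 54.20 pos [0.4106 0.3267 0.2518] rv [ 3.125  0.307 -0.004] F [-0.1 -0.1 -0.8] op 0.0006
```

Request:
send_rows:
  targets:
    - [-1,[0,0,17],0]
    - [-1,[0,0,17],0]
    - [-1,[0,0,17],0]
    - [-1,[0,0,17],0]
    - [-1,[0,0,17],0]
    - [-1,[0,0,16],0]
    - [-1,[0,0,16],0]
    - [-1,[0,0,16],0]
    - [-1,[0,0,16],0]
    - [-1,[0,0,14],0]
    - [-1,[0,0,3],0]
    - [-1,[0,0,0],0]

```text
t: 55.4
tool_pos: [0.4123, 0.3278, 0.0891]
orientation: [-3.125, -0.307, -0.004]
force: [-3.1, -1.6, 16.7]
opening: 0.0003
```

Request:
send_rows:
  targets:
    - [-1,[0,0,0],0]
    - [-1,[0,0,-16],0]
    - [-1,[0,0,-15],0]
    - [-1,[0,0,-15],0]
    - [-1,[0,0,-15],0]
    - [-1,[0,0,-15],0]
    - [-1,[0,0,-15],0]
    - [-1,[0,0,-15],0]
    - [-1,[0,0,-15],0]
    - [-1,[0,0,-15],0]
    - [-1,[0,0,-15],0]
    - [-1,[0,0,-15],0]

```text
t: 56.6
tool_pos: [0.4113, 0.3269, 0.2532]
orientation: [3.126, 0.307, -0.001]
force: [-0.4, -0.3, 0.4]
opening: 0.0004
```

Request:
send_rows:
  targets:
    - [-1,[0,0,0],0]
    - [-1,[0,0,0],0]

```text
t: 56.8
tool_pos: [0.4109, 0.3268, 0.2523]
orientation: [3.126, 0.307, -0.003]
force: [-0.2, -0.0, -1.2]
opening: 0.0
```

```bash
python3 g.py lv8
```

```text
t 56.85 pos [0.4106 0.3267 0.2518] rv [ 3.125  0.307 -0.004] F [ 0.7 -0.3 -0.3] op 0.0005
```

Request:
send_rows:
  targets:
    - [-1,[0,0,17],0]
    - [-1,[0,0,17],0]
    - [-1,[0,0,17],0]
    - [-1,[0,0,17],0]
    - [-1,[0,0,17],0]
    - [-1,[0,0,16],0]
    - [-1,[0,0,16],0]
    - [-1,[0,0,16],0]
    - [-1,[0,0,16],0]
    - [-1,[0,0,14],0]
    - [-1,[0,0,3],0]
    - [-1,[0,0,0],0]

```text
t: 58.05
tool_pos: [0.4122, 0.3277, 0.0891]
orientation: [-3.125, -0.307, -0.003]
force: [-3.0, -2.4, 17.8]
opening: 0.0004
```

Request:
send_rows:
  targets:
    - [-1,[0,0,0],0]
    - [-1,[0,0,-16],0]
    - [-1,[0,0,-15],0]
    - [-1,[0,0,-15],0]
    - [-1,[0,0,-15],0]
    - [-1,[0,0,-15],0]
    - [-1,[0,0,-15],0]
    - [-1,[0,0,-15],0]
    - [-1,[0,0,-15],0]
    - [-1,[0,0,-15],0]
    - [-1,[0,0,-15],0]
    - [-1,[0,0,-15],0]

```text
t: 59.25
tool_pos: [0.4113, 0.3269, 0.2533]
orientation: [3.126, 0.307, -0.001]
force: [-0.9, 0.2, 0.6]
opening: 0.0005
```

Request:
send_rows:
  targets:
    - [-1,[0,0,0],0]
    - [-1,[0,0,0],0]

```text
t: 59.45
tool_pos: [0.4109, 0.3268, 0.2523]
orientation: [3.126, 0.307, -0.003]
force: [0.5, -0.3, -0.5]
opening: 0.0004
```

```bash
python3 g.py lv9; python3 - <<'E'
import cv2,numpy as np
ims=[cv2.imread(f'pics/lv{i}.png')[400:600,180:440] for i in(5,6,7,8,9)]
cv2.imwrite('pics/strip.png',np.vstack([np.hstack(ims[:3]),np.hstack(ims[3:]+[ims[0]*0])]))
E
```

```text
t 59.50 pos [0.4106 0.3267 0.2518] rv [ 3.125  0.307 -0.004] F [ 0.4 -0.3 -0.3] op 0.0004
```

View pics/strip.png

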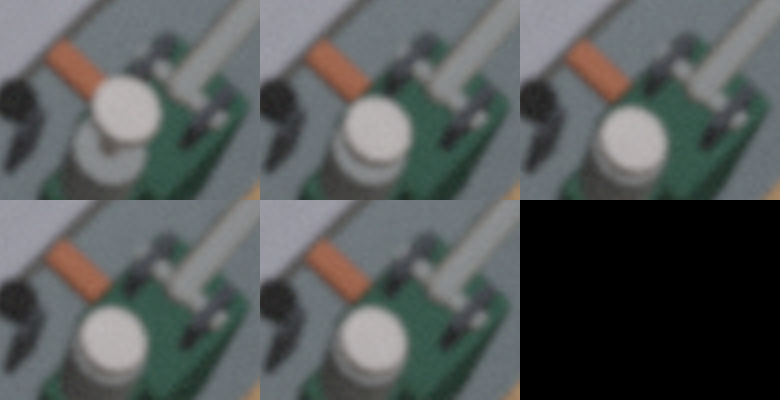

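Request:
send_rows:
  targets:
    - [-1,[0,0,17],0]
    - [-1,[0,0,17],0]
    - [-1,[0,0,17],0]
    - [-1,[0,0,17],0]
    - [-1,[0,0,17],0]
    - [-1,[0,0,16],0]
    - [-1,[0,0,16],0]
    - [-1,[0,0,16],0]
    - [-1,[0,0,16],0]
    - [-1,[0,0,14],0]
    - [-1,[0,0,6],0]
    - [-1,[0,0,0],0]

```text
t: 60.7
tool_pos: [0.413, 0.328, 0.0883]
orientation: [-3.125, -0.307, -0.006]
force: [-8.7, -6.9, 34.0]
opening: 0.0009
```

Request:
send_rows:
  targets:
    - [-1,[0,0,0],0]
    - [-1,[0,0,-16],0]
    - [-1,[0,0,-15],0]
    - [-1,[0,0,-15],0]
    - [-1,[0,0,-15],0]
    - [-1,[0,0,-15],0]
    - [-1,[0,0,-15],0]
    - [-1,[0,0,-15],0]
    - [-1,[0,0,-15],0]
    - [-1,[0,0,-15],0]
    - [-1,[0,0,-18],0]
    - [-1,[0,0,-20],0]

```text
t: 61.9
tool_pos: [0.4111, 0.3267, 0.2579]
orientation: [3.126, 0.307, -0.002]
force: [0.5, 0.6, -0.2]
opening: 0.0008
```

Request:
send_rows:
  targets:
    - [-1,[0,0,0],0]
    - [-1,[0,0,-30],0]
    - [-1,[0,0,0],0]

```text
t: 62.2
tool_pos: [0.412, 0.3275, 0.2901]
orientation: [-3.125, -0.307, -0.003]
force: [0.3, -0.6, 0.6]
opening: 0.0007
```

```bash
python3 g.py lv10; python3 - <<'E'
from lever import *
for i in(4,5,6,7,8,9,10):
    im=cv2.imread(f'pics/lv{i}.png'); m=(im.min(2)>150).astype(np.uint8); m[:430]=0; m[:,:220]=0; m[:,355:]=0
    k,l,s,ce=cv2.connectedComponentsWithStats(m); j=1+np.argmax(s[1:,4]); print(i,ce[j],s[j])
c=cam('scene')
for z in(.192,.194,.204): print(z,(w2p(c,T(SP,[[.105,.14,z]]))-[350,220])*4)
c=cam('top'); save(c['color'],'end_t',(100,130,300,280),4); 
E
```

```text
t 62.25 pos [0.4117 0.3273 0.2884] rv [-3.126e+00 -3.070e-01 -1.000e-03] F [-0.2 -0.  -0.6] op 0.0004
4 [310.71185309 497.80300501] [ 280  467   63   62 2995]
5 [306.14639175 508.54261168] [ 276  478   62   61 2910]
6 [297.57666068 528.90233393] [ 267  500   61   59 2785]
7 [293.45874228 538.80806979] [ 263  510   61   59 2751]
8 [293.45407977 538.76289791] [ 263  510   61   59 2733]
9 [293.5393053  538.79122486] [ 264  510   60   58 2735]
10 [293.45648182 538.77855307] [ 263  510   61   59 2723]
0.192 [[289.84305146 530.70105487]]
0.194 [[290.53985821 529.08077255]]
0.204 [[294.06374676 520.88513857]]
```

View pics/end_t.png

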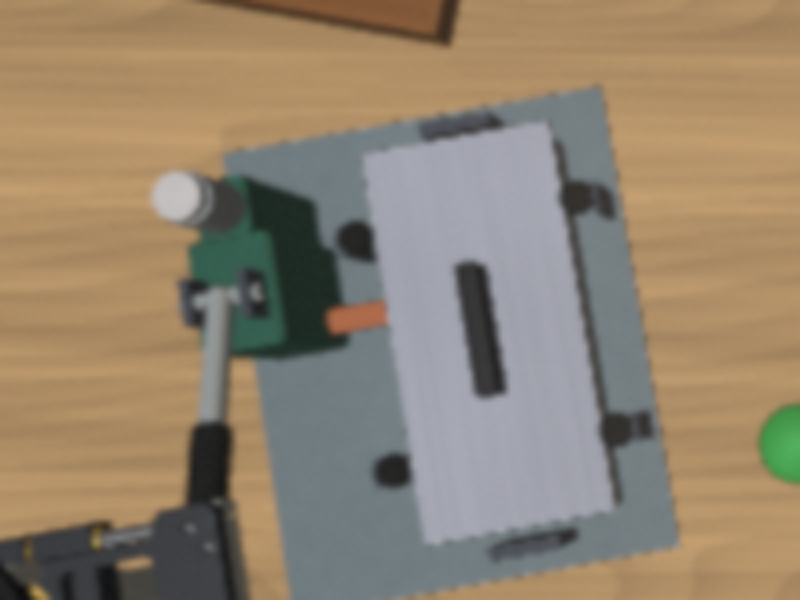

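View pics/lv10.png

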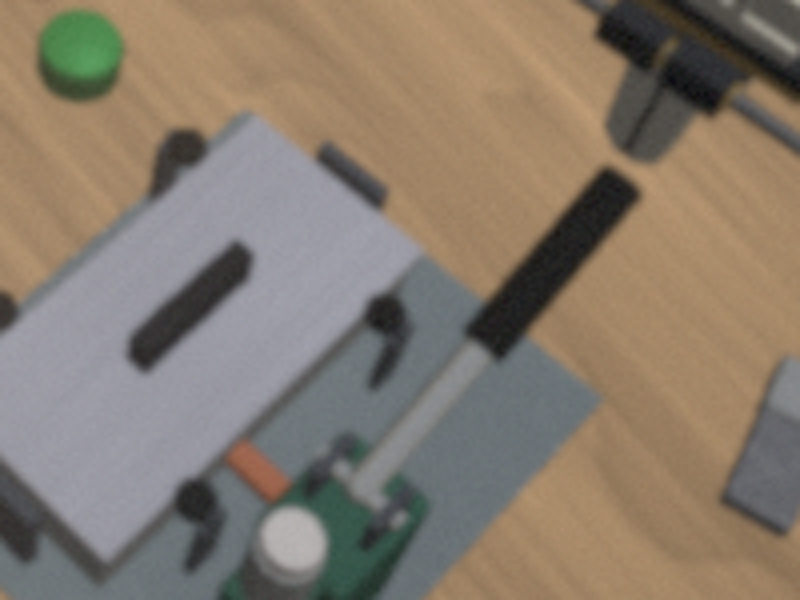

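```bash
python3 - <<'E'
from h import *
c=cam('scene'); save(c['color'],'fin_s'); c=cam('top'); save(c['color'],'fin_t')
im=np.hstack([cv2.resize(cv2.imread(f'pics/fin_{k}.png'),(400,250)) for k in'st']); cv2.imwrite('pics/fin.png',im)
E
```

```text
(no output)
```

View pics/fin.png

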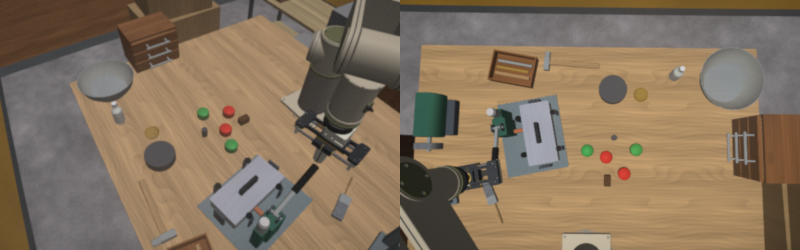

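No silver box is left on the bench, the bystanders look untouched, and the arm is clear. I'm handing the job in.

```bash
python3 -c "
from plant import ticket; print(ticket.close_job())"
```

```text
the job is handed in; nothing more can be done
None
```

I put the two silver boxes that were there upright in the tub, gripping at 22 N, then seated the lid, then pumped. The job was handed in at about 62 s, with the arm clear of everything.

- **Boxes:** both stood upright in the tub in the last picture before the lid went on. They can't be seen under the lid now. The red and green look-alikes, the punch, the bench block and the dish look untouched in the final pictures.
- **Lid:** it went down past the rollers. A check press of 17 N on the handle met firm contact at 100 mm, which is the seated height, and in the pictures it looks level.
- **Pump:** I made eight lever strokes, all after the lid was seated. The gauge rod went down about 12 mm on each of the first five and stayed still for the last three, with its cap on the tube. I never touched the rod.

**What went wrong or disagreed:**
- My first lift of the lid came before the fingers had closed. The lid did not move, and I regripped it.
- The two cameras disagreed by 2 to 4 mm, so I worked from their combined position.
- The highest wrist force I read was about 36 N upward, with the lever pushed against its lower stop. That is fairly close to the 40 N limit.

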